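Build the sieve stack on the shaker

ROBOT

A 6-joint arm with a two-finger parallel gripper is mounted at the origin on the work surface. World frame = base frame: x ahead of the robot, y to its left, z up, the work surface at z = 0. Lengths are in mm, angles in rad, forces in N, time in s.
With the tool pointing down it reaches from about 350 to 925 mm from the base axis. Payload 6.4 kg.
Tool frame: the origin (TCP) lies midway between the tips of the shut fingers; the grasp point (between the pads) lies 19 mm behind it; x points along the fingers, y is the direction in which the jaws open and shut, and the axes are right-handed (so a half turn about x gives the same grasp; the last joint's range is limited). The gripper opens to 85 mm and grips with 20 to 120 N. Pads are 22 mm wide; open, the fingers measure 114 mm over their backs; the gripper's body (76 mm by 85 mm) begins 54 mm behind the grasp point. The pads swing forward as they close: fully open they stand 13 mm farther back than shut.
Start: joints at [-1.335, 0.245, 1.558, -0, 1.339, -0.174], TCP at [258.983, -596.19, 231.29] pointing down, gripper open.
Joint ranges: [-3.13, 3.13], [-1.02, 2.26], [0.13, 2.54], [-0.95, 4.09], [0.21, 2.88], [-2.74, 2.74]. Speed limits (rad/s): [2.57, 2.57, 3.14, 3.14, 3.14, 3.14].

INTERFACE

Orientations are given as a unit quaternion [x, y, z, w].
In Python, from station import ctrl gives the robot as it stands.
- The arm moves only by the tool play_rows, never from a script. Its argument "deltas" is a list that holds one entry, the list of rows, each a list of 6 numbers: the shift along the tool's x, y, z in m, then the turn, a rotation vector about the tool's x, y, z in rad. In form: [[[tx, ty, tz, rx, ry, rz], ...]]. A call has 1 to 5 rows; each row shifts and turns the commanded pose from where the row before left it, along the tool's axes as they then stand; what a row does not reach is not made up. A row lasts 1/8 s, in which the tool goes at most 62.5 mm and 10.7 degrees, less where a joint would pass 70% of its speed; a pose out of reach is approached as far as the arm can. A call is refused whole if a number of a shift passes 0.0625 or a number of a turn 0.188, either way. A call with a gripper value outside its range is refused whole. "claw" is the closure, from -1 (fully open) to 1 (shut), set as the call begins (left out, the last holds). The fingers move at their own pace and stop on an object; "squeeze" is the grip in N (left out, the last holds). Time passes only in rows, so rows that do not move let the fingers close. It gives the time, the measured TCP pose, the force and the opening at its end, in the units of the state.
- ctrl.sense(): the state, without advancing time (a new reading comes with each control period).
- ctrl.snapshot(name): name is "side" or "top" or "wrist"; returns the picture (420x560x3 uint8, blue, green, red); there is no depth.
- ctrl.get_calibration(name): a dict with "camera_matrix" (3x3 intrinsics, pixels), "R" (3x3) and "t" (3): a world point X has camera coordinates R X + t. Camera axes: x right, y down, z forward; pixel columns grow to the right and rows downward; lengths in mm; the calibration is good to about 2 mm. A picture is of the moment at which its call begins: read the wrist's pose just before it. get_calibration takes no time and is no camera call; for the wrist camera it gives the pose at the moment of the call.
- ctrl.finish_job(): hands the job in, once; it reports no verdict.
Trained networks look in the newest picture that a camera, given by its name, has taken for a name from the list of things; names that differ only in an ending like _2 or _b are one class to them, and where a whole thing is asked for, a point or a joint stands for the part that bears it (a point fixed in the world has none). Each returns a list of dicts, best first, with "p" (0 to 1); they miss things now and then, are a little off and sometimes report something else, mostly with a low value. They report only what shows in the picture. A call takes as long as a camera call.
- ctrl.find_in(label, camera): "extent" ([left, top, right, bottom] in pixels, round what is visible of it).
- ctrl.trace(label, camera): "pixels" (420x560 bool, what is visible of it) and "extent" ([left, top, right, bottom] in pixels, round what is visible of it).
- ctrl.landmark_of(label, camera): "uv" ([column, row] in pixels: a listed point, or the origin of a listed thing).
The state is a dict: "time_s": time; "qpos": joint angles; "joint_vel": joint speeds; "tau": joint torques, N m; "eef_pos": TCP position; "tool_rot": TCP orientation; "ft_force": force on the tool from outside, world axes, zero at the start; "ft_torque": the same for the moment, N m; "grip_width": finger opening in mm.
Only numpy, scipy, OpenCV 4.12 (cv2) and the standard library are available. Lean on these libraries where they do the work, as an engineer would, in place of code of your own. Each camera call takes 0.05 s, during which the arm holds its last target.

TASK

Build the sieve stack on the shaker, one part at a time from the bottom up: set the collecting pan in the shaker's collar, then the fine sieve on the pan, the coarse sieve on the fine one, and the lid on top, each one fully home and level in the part below. Leave the balance alone, and do not knock over or push about the jar, beaker and vial.

Things in the scene. Friction and masses are not known exactly. Their poses are not given: they have to be found in the camera images.
- pan: Collecting pan: steel cup with plain closed floor, no mesh; 62 mm outside diameter, 3 mm wall, rim 44 mm above the origin. Foot: 8 mm high, tapering from 52 mm down to 42 mm diameter; it drops into the 56 mm mouth below until the 62 mm part rests on that rim. Origin: centre of the foot's underside, z up, same all round. Upright on the bench; 130 g.
- fine: Fine sieve: low steel ring, brass-coloured close mesh; 62 mm outside diameter, 3 mm wall, rim 32 mm above the origin. Foot: 8 mm high, tapering from 52 mm down to 42 mm diameter; it drops into the 56 mm mouth below until the 62 mm part rests on that rim. Origin: centre of the foot's underside, z up, same all round. Seated: 36 mm above the pan's origin. 100 g.
- coarse: Coarse sieve: steel ring, wide grid of pale bars, dark gaps; 62 mm outside diameter, 3 mm wall, rim 42 mm above the origin. Foot: 8 mm high, tapering from 52 mm down to 42 mm diameter; it drops into the 56 mm mouth below until the 62 mm part rests on that rim. Origin: centre of the foot's underside, z up, same all round. Seated: 24 mm above the fine sieve's origin. 120 g.
- lid: Lid: steel disc, 62 mm diameter, top 13 mm above the origin; black upright knob 24 mm in diameter from there up to 39 mm. Foot: 8 mm high, tapering from 52 mm down to 42 mm diameter; it drops into the 56 mm mouth below until the 62 mm part rests on that rim. Origin: centre of the foot's underside, z up, same all round. Seated: 34 mm above the coarse sieve's origin. 100 g.
- shaker: Sieve shaker, fixed, left or right on the bench: grey box 160 x 150 mm, top at 50 mm; round platform of 124 mm diameter up to 58 mm; in its middle a steel collar, 70 mm outside, 56 mm inside diameter, rim 70 mm above the bench. Origin: at bench height straight below the collar's centre, z up, panel on -x. Seated in it, the pan's origin is 62 mm above this origin.
- balance: Weighing balance, fixed, to be left alone: white box 170 x 150 mm (x, y), flat round weighing plate without a collar, top 48 mm above the bench. Origin: centre of the underside. Stands on the side where the shaker is not.
- jar: Bystander: small loose jar, 36 mm diameter, 48 mm high, blue cap; origin at the centre of its underside.
- beaker: Bystander: small loose glass beaker, 40 mm diameter at the rim, 50 mm high; origin at the centre of its underside.
- vial: Bystander: small loose amber vial, 24 mm diameter, 44 mm high, white cap; origin at the centre of its underside.

How it is judged (in metres and radians):
On the way, in this order (a step that is already met when the one before it is completed fails the run):
1. the pan is seated in the shaker's collar (horizontal distance between pan and shaker below 0.006 m and z of pan in the frame of shaker between 0.0595 and 0.0645 m and angle between pan's own z axis and vertical below 0.06 rad), for 0.2 s.
2. the fine sieve is seated on the pan, what is below it still seated (all of step 1 and horizontal distance between fine and pan below 0.006 m and z of fine in the frame of pan between 0.0335 and 0.0385 m and angle between fine's own z axis and vertical below 0.06 rad), for 0.2 s.
3. the coarse sieve is seated on the fine sieve, what is below it still seated (all of step 2 and horizontal distance between coarse and fine below 0.006 m and z of coarse in the frame of fine between 0.0215 and 0.0265 m and angle between coarse's own z axis and vertical below 0.06 rad), for 0.2 s.
4. the lid is seated on the coarse sieve, what is below it still seated (all of step 3 and horizontal distance between lid and coarse below 0.006 m and z of lid in the frame of coarse between 0.0315 and 0.0365 m and angle between lid's own z axis and vertical below 0.06 rad), for 0.2 s.
At the end, for the whole second after the job is handed in: From the bottom up the shaker's collar, pan, fine sieve, coarse sieve and lid are stacked: each part within 6 mm sideways of the one below, at its seated height within 2.5 mm, within 0.06 rad of upright, all at rest and released (all of step 4 and linear speed of each of pan, fine, coarse, lid below 0.02 m/s and angular speed of each of pan, fine, coarse, lid below 0.2 rad/s); the robot touches nothing.
It fails at once if the jar is moved more than 25 mm or tipped over 0.5 rad (distance of jar from where it was at the start of the episode above 0.025 m or angle between jar's own z axis and vertical above 0.5 rad).
It fails at once if the beaker is moved more than 25 mm or tipped over 0.5 rad (distance of beaker from where it was at the start of the episode above 0.025 m or angle between beaker's own z axis and vertical above 0.5 rad).
It fails at once if the vial is moved more than 25 mm or tipped over 0.5 rad (distance of vial from where it was at the start of the episode above 0.025 m or angle between vial's own z axis and vertical above 0.5 rad).
It fails at once if the balance is pressed or struck by the robot with more than 5 N (contact force between any of the arm, the fingers and balance above 5 N).
It also fails if it takes over 120 s, if anything falls off the work surface, if the arm or the gripper's body presses on something with over 40 N, if the wrist force passes 120 N, or if a joint passes its speed limit or range.

## Working session

There is one attempt and no reset: what is moved stays moved. The work goes in short steps, Python scripts to look and compute and a tool call to move; the robot and the scene stay as the last step left them, time stands still between calls to the robot, and variables do not carry over. Pictures are saved under pics/ and viewed, and the job is handed in when it is done.

Besides the shell and the picture viewer there is one more tool, called after "Request:" in YAML: its name, and indented under it one key for each argument. play_rows: Moves the arm, as the interface text tells. Its arguments: {"type":"object","properties":{"deltas":{"type":"array","items":{"type":"array","items":{"type":"array","items":{"type":"number"}}}},"claw":{"type":"number"},"squeeze":{"type":"number"}},"required":["deltas"]}

```bash
ls; mkdir -p pics
cat > h.py <<'E'
import numpy as np, cv2
from station import ctrl
from scipy.spatial.transform import Rotation as Rn
def snap(cam,fn):
    im=ctrl.snapshot(cam); cv2.imwrite('pics/'+fn,im); return im
def ray(cam,uv,z):
    c=ctrl.get_calibration(cam) if isinstance(cam,str) else cam
    K=np.array(c["camera_matrix"]);R=np.array(c["R"]);t=np.array(c["t"]).ravel()
    C=-R.T@t; d=R.T@np.linalg.inv(K)@np.array([uv[0],uv[1],1.])
    return C+d*(z-C[2])/d[2]
def proj(cam,X):
    c=ctrl.get_calibration(cam) if isinstance(cam,str) else cam
    p=np.array(c["camera_matrix"])@(np.array(c["R"])@np.array(X,float)+np.array(c["t"]).ravel())
    return p[:2]/p[2]
E
python3 - <<'E'
from h import *
np.set_printoptions(precision=3,suppress=True)
print(ctrl.sense())
for c in("side","top","wrist"):
    k=ctrl.get_calibration(c); print(c,np.array(k["camera_matrix"]).tolist(), -np.array(k["R"]).T@np.array(k["t"]).ravel(), k["R"])
    im=snap(c,c+'0.png')
for c in("top","side"):
  for n in "pan fine coarse lid shaker balance jar beaker vial".split():
    r=ctrl.find_in(n,c); l=ctrl.landmark_of(n,c)
    print(c,n,[(round(a["p"],2),np.round(a["extent"])) for a in r[:2]],[(round(a["p"],2),np.round(a["uv"],1),ray(c,a["uv"],0)) for a in l[:2]])
E
```

```text
pics
{'time_s': 0.0, 'qpos': array([-1.335,  0.246,  1.559,  0.   ,  1.339, -0.174]), 'joint_vel': array([-0.001, -0.   ,  0.002, -0.   , -0.   , -0.001]), 'tau': array([ -0.   , -42.95 , -32.613,  -0.   ,   0.005,  -0.   ]), 'eef_pos': array([ 258.843, -595.599,  230.155]), 'tool_rot': array([-0.692, -0.145,  0.692, -0.143]), 'ft_force': array([0.819, 0.078, 0.396]), 'ft_torque': array([-0.015, -0.045,  0.006]), 'grip_width': 85.36341212335871}
side [[521.937684411641, 0.0, 286.620565020491], [0.0, 521.937684411641, 210.67428225150613], [0.0, 0.0, 1.0]] [486.612 948.465 682.678] [[-0.997 -0.07  -0.015]
 [-0.026  0.547 -0.836]
 [ 0.066 -0.834 -0.548]]
top [[435.2959984386246, 0.0, 275.702734271121], [0.0, 435.2959984386246, 205.69445571408514], [0.0, 0.0, 1.0]] [375.321  -6.167 959.669] [[-0.019 -1.    -0.006]
 [-0.977  0.02  -0.215]
 [ 0.215  0.002 -0.977]]
wrist [[304.2498729215205, 0.0, 279.67890862167786], [0.0, 304.2498729215205, 215.85336911227387], [0.0, 0.0, 1.0]] [ 326.886 -566.953  373.258] [[ 0.399 -0.917 -0.001]
 [-0.877 -0.382  0.292]
 [-0.268 -0.116 -0.957]]
top pan [(0
[... 1630 characters left out ...]
 0.   ]))]
side shaker [(0.6, array([273., 131., 335., 177.]))] [(0.76, array([300.6, 158.6]), array([ 548.55 , -359.288,    0.   ])), (0.26, array([234.6, 255.6]), array([667.152,  87.497,   0.   ]))]
side balance [(0.7, array([344., 299., 361., 320.]))] []
side jar [(0.84, array([277., 207., 296., 233.]))] [(0.91, array([286.1, 230.4]), array([564.783,  -9.543,   0.   ]))]
side beaker [(0.68, array([360., 206., 380., 235.])), (0.17, array([197., 213., 210., 232.]))] [(0.92, array([368.4, 229.3]), array([379.659, -22.833,   0.   ]))]
side vial [(0.62, array([197., 210., 211., 235.])), (0.2, array([272., 130., 333., 176.]))] [(0.26, array([266.5, 210.6]), array([617.344, -88.732,   0.   ]))]
```

View pics/top0.png

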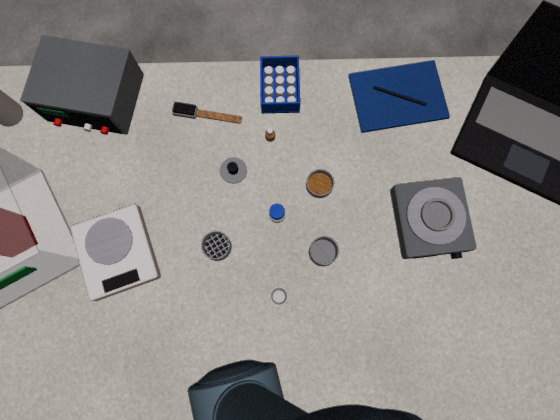

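View pics/side0.png

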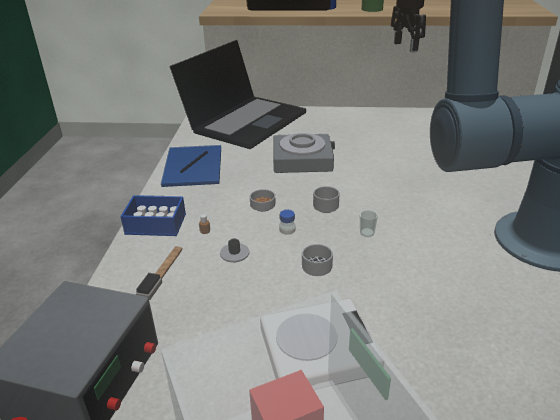

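View pics/wrist0.png

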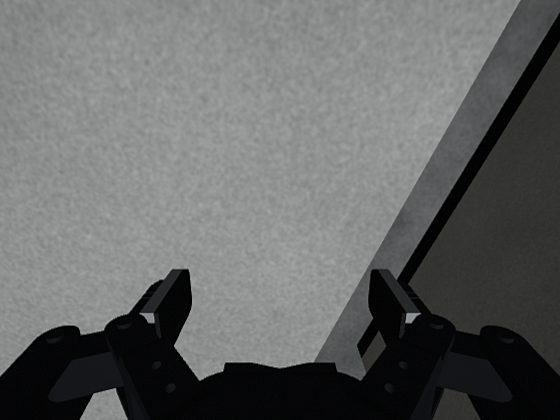

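Run:
```python
from h import *
np.set_printoptions(precision=1,suppress=True)
s=ctrl.sense(); print(Rn.from_quat(s["tool_rot"]).as_matrix())
H=dict(pan=44,fine=32,coarse=42,lid=13)
from scipy.optimize import least_squares
for c in("top","side"):
  ims=ctrl.snapshot(c)
  for n in H:
    r=ctrl.trace(n,c)
    if not r: print(c,n,None);continue
    m=np.array(r[0]["pixels"],np.uint8)
    cs,_=cv2.findContours(m,cv2.RETR_EXTERNAL,cv2.CHAIN_APPROX_NONE)
    k=max(cs,key=cv2.contourArea); hull=cv2.convexHull(k)[:,0,:].astype(float)
    # model silhouette fit: cylinder of r31 from z=8 to H, plus foot
    th=np.linspace(0,2*np.pi,60)
    def pts(x,y):
        P=[]
        for z,rr in((H[n],31),(8,31),(0,21))+(((39,12),) if n=="lid" else ()):
            P+= [proj(c,(x+rr*np.cos(a),y+rr*np.sin(a),z)) for a in th]
        return np.array(P,np.float32)
    q=cv2.convexHull(hull.astype(np.float32))
    M=cv2.moments(q); ct=np.array([M['m10']/M['m00'],M['m01']/M['m00']])
    x0=ray(c,ct,20)[:2]
    def f(p):
        h=cv2.convexHull(pts(*p)); m2=cv2.moments(h)
        return np.array([m2['m10']/m2['m00'],m2['m01']/m2['m00']])-ct
    so=least_squares(f,x0,diff_step=1e-3)
    h=cv2.convexHull(pts(*so.x))
    print(c,n,round(r[0]["p"],2),"xy",so.x,"area mask/model",cv2.contourArea(q),cv2.contourArea(h),r[0]["extent"])
for c in ("top","side"):
  r=ctrl.trace("shaker",c); 
  if r:
    print(c,r[0]["p"],r[0]["extent"])
im=cv2.imread('pics/top0.png')[165:270,375:495]; cv2.imwrite('pics/sh_crop.png',cv2.resize(im,None,fx=5,fy=5,interpolation=cv2.INTER_CUBIC))
im=cv2.imread('pics/side0.png')[120:185,260:345]; cv2.imwrite('pics/sh_crop2.png',cv2.resize(im,None,fx=6,fy=6,interpolation=cv2.INTER_CUBIC))
print(ray("top",(438,216),70),ray("side",(302,140),70))
```

```text
[[ 0.   0.4 -0.9]
 [-0.  -0.9 -0.4]
 [-1.   0.  -0. ]]
top pan 0.7 xy [ 479.2 -104.3] area mask/model 668.0 730.6092402650975 [311.5, 236.0, 339.9, 262.7]
top fine 0.64 xy [ 632.5 -102.5] area mask/model 591.5 667.5017078237142 [307.6, 169.1, 335.6, 196.7]
top coarse 0.96 xy [496.3 125.5] area mask/model 707.0 732.4772044373676 [200.6, 232.4, 233.2, 263.4]Traceback (most recent call last):
  File "<stdin>", line 27, in <module>
    return func(*args, **kwargs)
    result = trf(vector_fun.fun, vector_fun.jac, x0, f0, J0, lb, ub, ftol, xtol,
                 gtol, max_nfev, x_scale, loss_function, tr_solver,
                 tr_options.copy(), verbose, callback=callback_wrapped)
    return trf_no_bounds(
        fun, jac, x0, f0, J0, ftol, xtol, gtol, max_nfev, x_scale,
        loss_function, tr_solver, tr_options, verbose, callback=callback)
    f_new = fun(x_new)
    self._update_fun()
    ~~~~~~~~~~~~~~~~^^
    self.f = self.fun_wrapped(xp_copy(self.x))
             ~~~~~~~~~~~~~~~~^^^^^^^^^^^^^^^^^
    return np.atleast_1d(self.fun(x))
                         ~~~~~~~~^^^
    return self.f(x, *self.args, **self.kwargs)
           ~~~~~~^^^^^^^^^^^^^^^^^^^^^^^^^^^^^^
  File "<stdin>", line 25, in f
  File "<stdin>", line 19, in pts
  File "h.py", line 12, in proj
    c=ctrl.get_calibration(cam) if isinstance(cam,str) else cam
      ~~~~~~~~~~~~~~~~~~~~^^^^^
ValueError: time passes only in moves, steps and waits
```

```bash
cat >> h.py <<'E'
from scipy.optimize import least_squares
H=dict(pan=44,fine=32,coarse=42,lid=13)
TH=np.linspace(0,2*np.pi,60)
def locate(c,n,z0=0):
    """c camera; fits silhouette of a part whose origin is at height z0"""
    cal=ctrl.get_calibration(c)
    r=ctrl.trace(n,c)
    if not r: return None
    m=np.array(r[0]["pixels"],np.uint8)
    cs,_=cv2.findContours(m,cv2.RETR_EXTERNAL,cv2.CHAIN_APPROX_NONE)
    q=cv2.convexHull(max(cs,key=cv2.contourArea)).astype(np.float32)
    M=cv2.moments(q); ct=np.array([M['m10']/M['m00'],M['m01']/M['m00']])
    x0=ray(cal,ct,20+z0)[:2]
    def hull(x,y):
        P=[]
        for z,rr in((H[n],31),(8,31),(0,21))+(((39,12),) if n=="lid" else ()):
            P+=[proj(cal,(x+rr*np.cos(a),y+rr*np.sin(a),z+z0)) for a in TH]
        return cv2.convexHull(np.array(P,np.float32))
    def f(p):
        m2=cv2.moments(hull(*p)); return np.array([m2['m10']/m2['m00'],m2['m01']/m2['m00']])-ct
    so=least_squares(f,x0,diff_step=1e-3)
    return so.x, r[0]["p"], cv2.contourArea(q), cv2.contourArea(hull(*so.x))
E
python3 - <<'E'
from h import *
np.set_printoptions(precision=1,suppress=True)
try:
  for c in("top","side"):
    ctrl.snapshot(c)
    for n in H: print(c,n,locate(c,n))
except Exception as e: print(e)
im=cv2.imread('pics/top0.png')[165:270,375:495]; cv2.imwrite('pics/sh_crop.png',cv2.resize(im,None,fx=5,fy=5,interpolation=cv2.INTER_CUBIC))
im=cv2.imread('pics/side0.png')[120:185,260:345]; cv2.imwrite('pics/sh_crop2.png',cv2.resize(im,None,fx=6,fy=6,interpolation=cv2.INTER_CUBIC))
print(ray("top",(438,216),70),ray("side",(302,140),70))
print(ctrl.sense()["time_s"])
E
```

```text
top pan (array([ 479.6, -104.3]), 0.63, 697.0, 730.5478173964657)
top fine (array([ 631.7, -103. ]), 0.57, 632.0, 667.6887499974109)
top coarse (array([496.1, 125.9]), 0.75, 715.0, 732.6426389978733)
top lid (array([671.2,  90.9]), 0.92, 511.0, 576.2838237145916)
side pan (array([ 477.1, -107.4]), 0.73, 561.0, 624.5501330711413)
side fine (array([ 628.2, -106.4]), 0.71, 475.5, 501.38430240459275)
side coarse (array([493.2, 122.2]), 0.68, 817.0, 877.0226563115139)
side lid (array([667.3,  88.5]), 0.9, 445.5, 537.3216005524155)
[ 541.9 -341.4   70. ] [ 543.5 -333.2   70. ]
2.7
```

View pics/sh_crop.png

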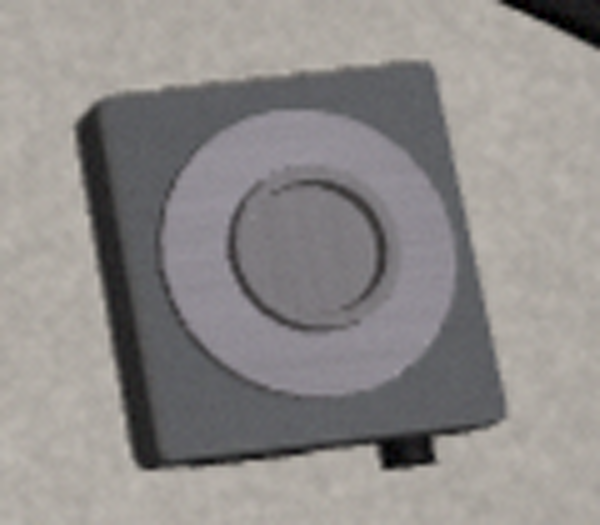

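View pics/sh_crop2.png

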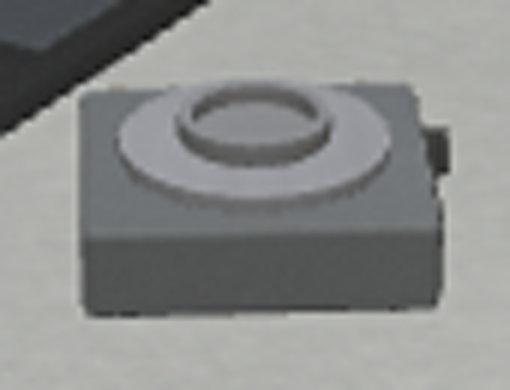

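Request:
play_rows:
  deltas:
    - [[0, 0, 0, 0.137, 0, 0], [0, 0, 0, 0.137, 0, 0], [0, 0, 0, 0.136, 0, 0], [0, 0, 0, 0, 0, 0]]
  claw: -1
  squeeze: 50

```text
time_s: 3.2
eef_pos: [259.0, -596.2, 231.3]
tool_rot: [0.707, 0.0, -0.707, 0.0]
ft_force: [-0.6, 0.1, 0.3]
grip_width: 85.3
```

Request:
play_rows:
  deltas:
    - [[0, -0.05, -0.045, 0, 0, 0], [0, -0.05, -0.045, 0, 0, 0], [0, -0.05, -0.045, 0, 0, 0], [0, -0.05, -0.045, 0, 0, 0], [0, -0.05, -0.045, 0, 0, 0]]

```text
time_s: 3.82
eef_pos: [469.2, -362.4, 231.6]
tool_rot: [0.707, 0.001, -0.707, 0.001]
ft_force: [0.6, 0.1, -0.1]
grip_width: 85.5
```

Run:
```python
from h import *
np.set_printoptions(precision=3,suppress=True)
s=ctrl.sense(); print(s["qpos"],s["eef_pos"],s["ft_force"]);print(Rn.from_quat(s["tool_rot"]).as_matrix())
snap("wrist","w1.png")
print(ray("top",(437.8,214.4),70),ray("top",(436.5,215.4),58),ray("side",(302.4,140),70))
print(proj("wrist",(541,-340,70)))
```

```text
[-0.849  0.113  1.708  0.     1.32   0.72 ] [ 469.235 -362.37   231.595] [ 0.555  0.062 -0.06 ]
[[ 0.001  0.002 -1.   ]
 [-0.001 -1.    -0.002]
 [-1.     0.001 -0.001]]
[ 545.291 -341.328   70.   ] [ 545.497 -342.905   58.   ] [ 542.444 -333.279   70.   ]
[262.436 130.435]
```

View pics/w1.png

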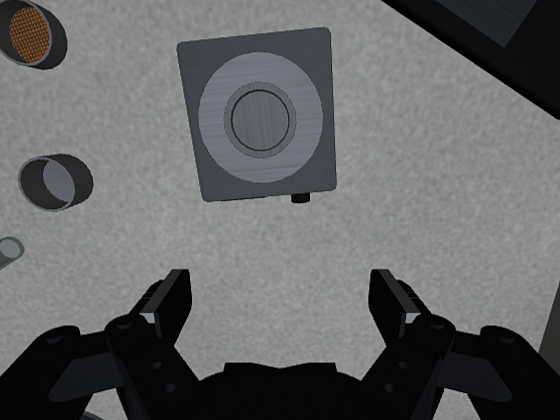

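Run:
```python
from h import *
np.set_printoptions(precision=2,suppress=True)
cal=ctrl.get_calibration("wrist"); im=snap("wrist","w2.png"); s=ctrl.sense(); print(s["eef_pos"],s["joint_vel"])
from scipy.optimize import least_squares
g=cv2.cvtColor(im,cv2.COLOR_BGR2GRAY)
# platform edge: hand-fit by gradient maximisation of circles z=58 r62, z=70 r35 outer, r28 inner
g2=cv2.GaussianBlur(g,(0,0),1).astype(float)
from scipy.ndimage import map_coordinates
th=np.linspace(0,2*np.pi,180,endpoint=False)
def prof(x,y,r,z):
    P=np.array([proj(cal,(x+r*np.cos(a),y+r*np.sin(a),z)) for a in th]); return map_coordinates(g2,[P[:,1],P[:,0]],order=1)
for name,r,z in(("platform",62,58),("collar_in",28,70),("collar_out",35,70)):
    best=max(((abs((prof(x,y,r-1.5,z)-prof(x,y,r+1.5,z)).mean()),x,y) for x in np.arange(532,556,1.) for y in np.arange(-354,-326,1.)))
    print(name,best)
for n,zz in(("pan",0),("fine",0)): print(n,locate("wrist",n))
```

```text
[ 471.2  -359.57  231.45] [-0.08  0.01 -0.01 -0.05 -0.01 -0.05]
platform (np.float64(36.63243500928016), np.float64(546.0), np.float64(-344.0))
collar_in (np.float64(18.537202530576664), np.float64(546.0), np.float64(-344.0))
collar_out (np.float64(19.036797056166208), np.float64(545.0), np.float64(-344.0))
pan (array([ 475.55, -109.76]), 0.87, 3289.5, 3458.9740858962905)
fine (array([ 625.73, -112.09]), 0.89, 4135.0, 4382.806485284034)
```

Request:
play_rows:
  deltas:
    - [[0, -0.05, 0, 0, 0, 0], [0, -0.05, 0, 0, 0, 0], [0, -0.05, 0, 0, 0, 0], [0, -0.05, 0, 0, 0, 0], [0, -0.05, 0.01, 0, 0, 0]]

```text
time_s: 4.65
eef_pos: [457.8, -114.0, 231.5]
tool_rot: [0.707, -0.001, -0.707, -0.0]
ft_force: [0.8, 0.7, 0.5]
grip_width: 85.7
```

Request:
play_rows:
  deltas:
    - [[0, 0, 0, 0, 0, 0], [0, 0, 0, 0, 0, 0], [0, 0, 0, 0, 0, 0]]

```text
time_s: 5.03
eef_pos: [458.3, -115.5, 231.4]
tool_rot: [0.707, -0.001, -0.707, -0.001]
ft_force: [-0.1, 0.0, 0.1]
grip_width: 85.2
```

```bash
cat >> h.py <<'E'
from scipy.ndimage import map_coordinates
def circ(im,cal,r,z,x0,y0,span=14,step=1.):
    g2=cv2.GaussianBlur(cv2.cvtColor(im,cv2.COLOR_BGR2GRAY),(0,0),1).astype(float)
    th=np.linspace(0,2*np.pi,120,endpoint=False)
    def prof(x,y,rr):
        P=np.array([proj(cal,(x+rr*np.cos(a),y+rr*np.sin(a),z)) for a in th]); return map_coordinates(g2,[P[:,1],P[:,0]],order=1)
    return max((abs((prof(x,y,r-1.5)-prof(x,y,r+1.5)).mean()),x,y) for x in np.arange(x0-span,x0+span+.1,step) for y in np.arange(y0-span,y0+span+.1,step))
E
python3 - <<'E'
from h import *
np.set_printoptions(precision=2,suppress=True)
s=ctrl.sense(); print(s["eef_pos"],s["joint_vel"])
cal=ctrl.get_calibration("wrist"); im=snap("wrist","w3.png")
print(locate("wrist","pan"),locate("wrist","fine"))
print("rim",circ(im,cal,31,44,478,-107), circ(im,cal,28,44,478,-107))
E
```

```text
[ 458.25 -115.46  231.43] [ 0.01  0.   -0.    0.    0.    0.  ]
(array([ 478.31, -105.73]), 0.8, 2533.5, 2608.0296388755087) (array([ 624.93, -104.46]), 0.95, 2998.0, 3739.1197442097637)
rim (np.float64(51.050325424042356), np.float64(480.0), np.float64(-106.0)) (np.float64(32.63096178044362), np.float64(483.0), np.float64(-107.0))
```

View pics/w3.png

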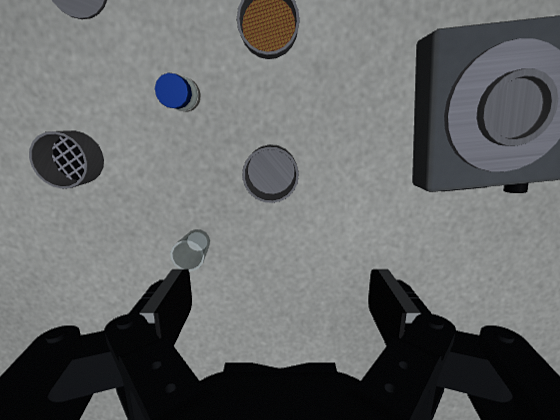

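Request:
play_rows:
  deltas:
    - [[0.03, -0.0095, -0.021, 0, 0, 0], [0.05, 0, 0, 0, 0, 0], [0.05, 0, 0, 0, 0, 0], [0, 0, 0, 0, 0, 0], [0, 0, 0, 0, 0, 0]]

```text
time_s: 5.8
eef_pos: [480.3, -105.3, 103.1]
tool_rot: [0.708, -0.001, -0.706, 0.0]
ft_force: [0.7, -0.5, 1.0]
grip_width: 85.5
```

Run:
```python
from h import *
np.set_printoptions(precision=2,suppress=True)
s=ctrl.sense(); print(s["eef_pos"],s["joint_vel"])
cal=ctrl.get_calibration("wrist"); im=snap("wrist","w4.png")
print("rim",circ(im,cal,31,44,478,-107),proj(cal,s["eef_pos"]))
```

```text
[ 480.34 -105.26  103.09] [ 0.   -0.02 -0.02 -0.   -0.01  0.  ]
rim (np.float64(51.6962470059166), np.float64(483.0), np.float64(-106.0)) [277.88 272.06]
```

View pics/w4.png

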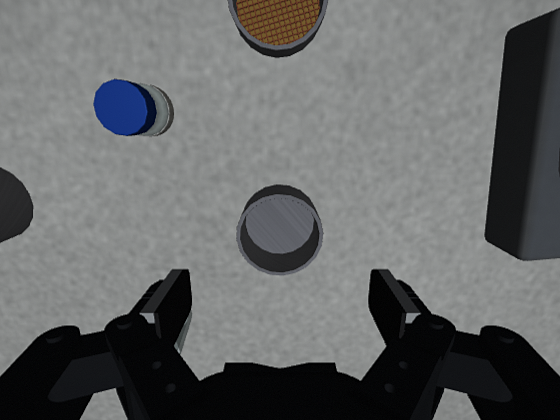

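Request:
play_rows:
  deltas:
    - [[0.043, 0.0005, -0.0012, 0, 0, 0], [0.04, 0, 0, 0, 0, 0], [0, 0, 0, 0, 0, 0], [0, 0, 0, 0, 0, 0]]

```text
time_s: 6.35
eef_pos: [482.4, -105.9, 20.9]
tool_rot: [0.709, -0.001, -0.706, 0.001]
ft_force: [1.2, 0.3, -0.1]
grip_width: 85.4
```

Run:
```python
from h import *
np.set_printoptions(precision=2,suppress=True)
s=ctrl.sense(); print(s["eef_pos"],s["ft_force"])
cal=ctrl.get_calibration("wrist"); im=snap("wrist","w5.png")
print("rim",circ(im,cal,31,44,480,-106,10))
```

```text
[ 482.37 -105.93   20.91] [ 1.16  0.32 -0.08]
rim (np.float64(48.18318784873198), np.float64(481.0), np.float64(-106.0))
```

View pics/w5.png

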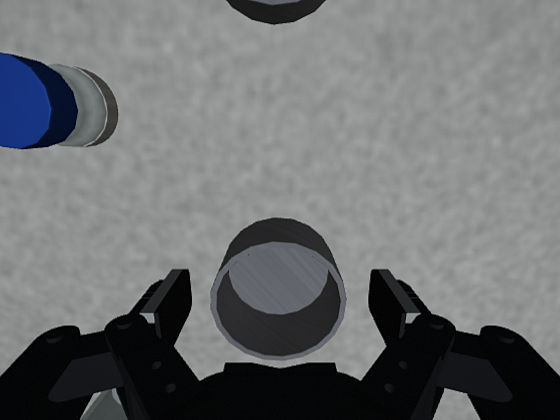

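Request:
play_rows:
  deltas:
    - [[0, 0, 0, 0, 0, 0], [0, 0, 0, 0, 0, 0], [0, 0, 0, 0, 0, 0], [0, 0, 0, 0, 0, 0], [0, 0, 0, 0, 0, 0]]
  claw: 1

```text
time_s: 7.02
eef_pos: [481.6, -105.4, 20.4]
tool_rot: [0.708, -0.0, -0.706, 0.0]
ft_force: [-2.2, 0.7, 10.7]
grip_width: 60.2
```

Request:
play_rows:
  deltas:
    - [[-0.03, 0, 0, 0, 0, 0], [-0.05, 0, 0, 0, 0, 0], [-0.05, 0, 0, 0, 0, 0], [-0.01, 0, 0, 0, 0, 0], [0, 0, 0, 0, 0, 0]]

```text
time_s: 7.65
eef_pos: [480.3, -104.9, 158.5]
tool_rot: [0.707, -0.0, -0.707, 0.0]
ft_force: [-0.1, 0.4, -2.5]
grip_width: 59.5
```

Run:
```python
from h import *
np.set_printoptions(precision=2,suppress=True)
s=ctrl.sense(); print(s["eef_pos"],s["ft_force"],Rn.from_quat(s["tool_rot"]).as_matrix()[:,0])
cal=ctrl.get_calibration("wrist"); im=snap("wrist","w6.png")
for dz in (-2,0,2,4): print("rim",dz,circ(im,cal,31,s["eef_pos"][2]+23+dz,482,-106,6))
```

```text
[ 480.31 -104.92  158.48] [-0.09  0.41 -2.47] [ 0. -0. -1.]
rim -2 (np.float64(28.30206668794432), np.float64(486.0), np.float64(-109.0))
rim 0 (np.float64(29.38486397453004), np.float64(487.0), np.float64(-110.0))
rim 2 (np.float64(47.97504965256834), np.float64(476.0), np.float64(-106.0))
rim 4 (np.float64(60.18657849602489), np.float64(476.0), np.float64(-106.0))
```

View pics/w6.png

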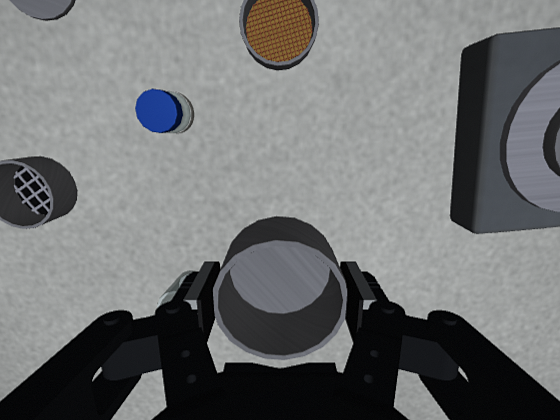

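Run:
```python
from h import *
np.set_printoptions(precision=2,suppress=True)
s=ctrl.sense(); cal=ctrl.get_calibration("wrist")
R=np.array(cal["R"]);C=-R.T@np.array(cal["t"]).ravel()
C3=C-s["eef_pos"]+np.array([458.25,-115.46,231.43])
c3=dict(camera_matrix=cal["camera_matrix"],R=R,t=-R@C3)
im=cv2.imread("pics/w3.png")
print(circ(im,c3,28,70,545,-342,10),circ(im,c3,35,70,545,-342,10))
ct=ctrl.get_calibration("top"); im=cv2.imread("pics/top0.png")
print("top",circ(im,ct,62,58,545,-342,10),circ(im,ct,28,70,545,-342,10),"pan",circ(im,ct,31,44,480,-105,10))
ct=ctrl.get_calibration("side"); im=cv2.imread("pics/side0.png")
print("side",circ(im,ct,62,58,545,-342,12),circ(im,ct,35,70,545,-342,12),"pan",circ(im,ct,31,44,480,-105,10))
print(s["eef_pos"])
```

```text
(np.float64(33.12206462008898), np.float64(545.0), np.float64(-335.0)) (np.float64(39.769498137486444), np.float64(546.0), np.float64(-337.0))
top (np.float64(21.897748086508418), np.float64(547.0), np.float64(-343.0)) (np.float64(14.255680021441465), np.float64(544.0), np.float64(-337.0)) pan (np.float64(35.73034190381065), np.float64(477.0), np.float64(-102.0))
side (np.float64(7.824741652402925), np.float64(544.0), np.float64(-345.0)) (np.float64(10.607402300667397), np.float64(544.0), np.float64(-330.0)) pan (np.float64(14.187158719437406), np.float64(477.0), np.float64(-102.0))
[ 479.5  -104.58  157.12]
```

Request:
play_rows:
  deltas:
    - [[0, 0.03, -0.01, 0, 0, 0], [0, 0.045, -0.01, 0, 0, 0], [0, 0.045, -0.01, 0, 0, 0], [0, 0.03, 0, 0, 0, 0], [0, 0, 0, 0, 0, 0]]

```text
time_s: 8.32
eef_pos: [509.0, -255.9, 155.6]
tool_rot: [-0.706, 0.0, 0.708, 0.002]
ft_force: [-0.1, -0.2, -2.3]
grip_width: 59.8
```

Request:
play_rows:
  deltas:
    - [[0, 0, 0, 0, 0, 0], [0, 0, 0, 0, 0, 0]]

```text
time_s: 8.57
eef_pos: [509.9, -253.6, 157.4]
tool_rot: [-0.707, -0.001, 0.708, 0.0]
ft_force: [-0.3, 0.1, -1.7]
grip_width: 59.5
```

Run:
```python
from h import *
np.set_printoptions(precision=2,suppress=True)
s=ctrl.sense(); cal=ctrl.get_calibration("wrist")
im=snap("wrist","w7.png");print(s["eef_pos"],s["joint_vel"])
print(circ(im,cal,28,70,545,-342,10),circ(im,cal,62,58,545,-342,10))
```

```text
[ 509.91 -253.65  157.39] [ 0.   -0.01 -0.01 -0.   -0.   -0.  ]
(np.float64(37.78504641947099), np.float64(548.0), np.float64(-338.0)) (np.float64(48.842916875835606), np.float64(545.0), np.float64(-344.0))
```

View pics/w7.png

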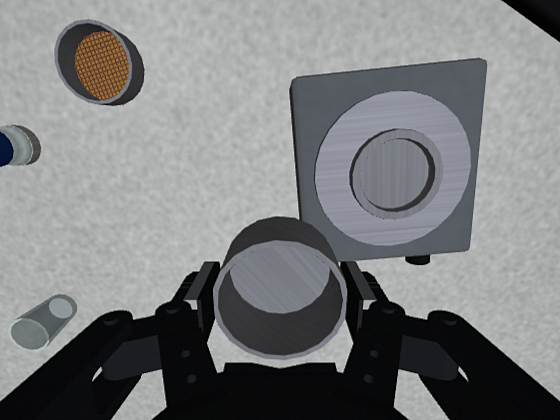

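Run:
```python
from h import *
np.set_printoptions(precision=2,suppress=True)
cal=ctrl.get_calibration("wrist")
im=cv2.imread("pics/w7.png")
for r,z,x,y in((35,70,545,-343),(28,70,545,-343),(62,58,545,-343)):
  for a in [(x,y)]:
    P=np.array([proj(cal,(x+r*np.cos(t),y+r*np.sin(t),z)) for t in TH],np.int32); cv2.polylines(im,[P],True,(0,0,255),1)
cv2.imwrite("pics/w7o.png",cv2.resize(im[60:280,280:500],None,fx=2.7,fy=2.7))
print(ray(cal,(395.5,174),70),ray(cal,(393,167.5),58))
```

```text
[ 547.35 -342.73   70.  ] [ 550.61 -344.74   58.  ]
```

View pics/w7o.png

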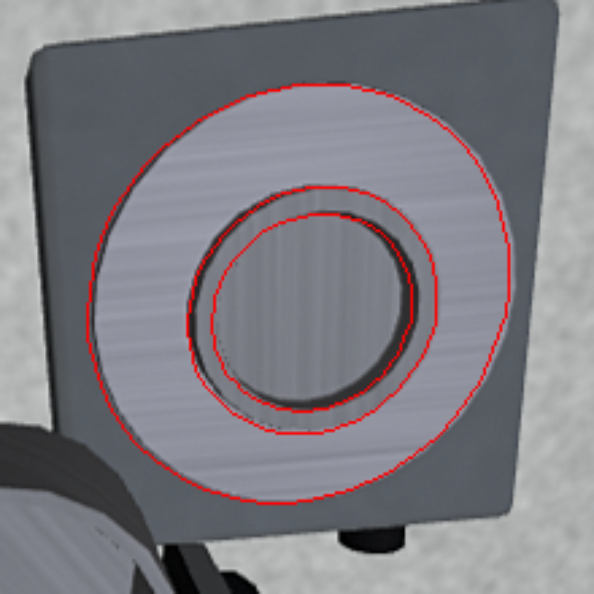

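Request:
play_rows:
  deltas:
    - [[0, 0.03, -0.012, 0, 0, 0], [0, 0.0404, -0.012, 0, 0, 0], [0, 0.02, -0.012, 0, 0, 0], [0, 0, 0, 0, 0, 0], [0, 0, 0, 0, 0, 0]]

```text
time_s: 9.25
eef_pos: [546.0, -344.2, 158.0]
tool_rot: [-0.707, -0.001, 0.707, 0.0]
ft_force: [-0.1, 0.1, -1.3]
grip_width: 59.6
```

Request:
play_rows:
  deltas:
    - [[0.02, 0, 0, 0, 0, 0], [0.02, 0, 0, 0, 0, 0], [0, 0, 0, 0, 0, 0], [0, 0, 0, 0, 0, 0]]

```text
time_s: 9.75
eef_pos: [546.2, -345.2, 118.0]
tool_rot: [-0.707, -0.0, 0.707, 0.0]
ft_force: [0.1, -0.0, -1.5]
grip_width: 59.4
```

```bash
cat >> h.py <<'E'
def overlay(cam,fn,circles,crop=None,f=1):
    cal=ctrl.get_calibration(cam); im=ctrl.snapshot(cam)
    for i,(x,y,z,r) in enumerate(circles):
        P=np.array([proj(cal,(x+r*np.cos(t),y+r*np.sin(t),z)) for t in TH],np.int32); cv2.polylines(im,[P],True,[(0,0,255),(0,255,0),(255,0,0)][i%3],1)
    if crop: a,b,c,d=crop; im=im[b:d,a:c]
    cv2.imwrite("pics/"+fn,cv2.resize(im,None,fx=f,fy=f,interpolation=cv2.INTER_CUBIC))
E
python3 - <<'E'
from h import *
np.set_printoptions(precision=2,suppress=True)
s=ctrl.sense(); print(s["eef_pos"],s["ft_force"],s["joint_vel"])
overlay("wrist","w8.png",[(545,-344,58,62),(545,-344,70,35)])
overlay("side","s8.png",[(545,-344,58,62)],(230,80,370,200),4)
E
```

```text
[ 546.25 -345.23  118.  ] [ 0.14 -0.04 -1.55] [-0.   -0.01 -0.02 -0.    0.   -0.  ]
```

View pics/w8.png

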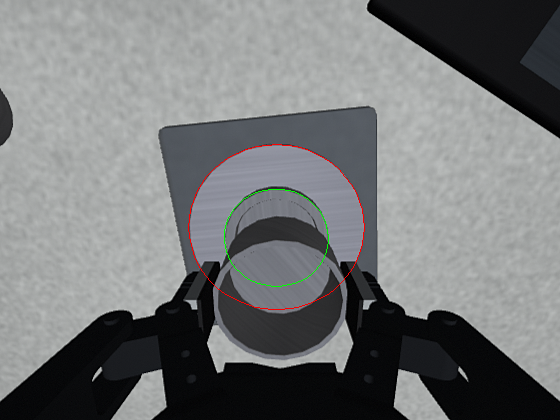

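View pics/s8.png

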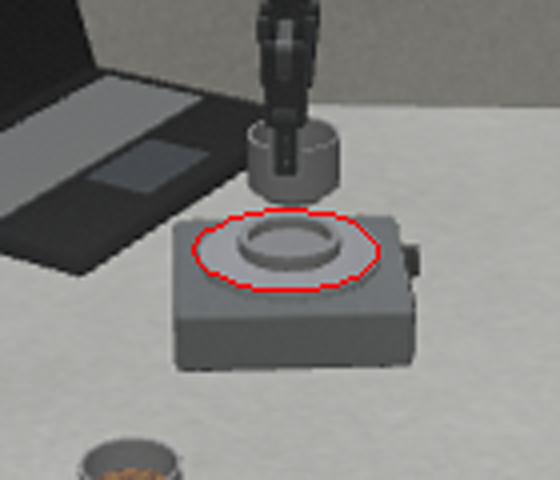

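Run:
```python
from h import *
np.set_printoptions(precision=2,suppress=True)
s=ctrl.sense(); print(s["eef_pos"])
x,y,z=s["eef_pos"]
cal=ctrl.get_calibration("wrist")
# rim ellipse edge samples read off: left(217.5,299) right(343.5,299) bottom(280,357)
for dx in(-6,-4,-2,0):
  for dz in(21,23,25,27):
    P=np.array([proj(cal,(x+dx+31*np.cos(t),y+31*np.sin(t),z+dz)) for t in np.linspace(0,6.283,200)])
    print(dx,dz,P.min(0),P.max(0))
im=cv2.imread('pics/w8.png'); cv2.imwrite('pics/w8c.png',cv2.resize(im[210:370,200:360],None,fx=3.7,fy=3.7,interpolation=cv2.INTER_CUBIC))
```

```text
[ 546.72 -345.75  119.05]
-6 21 [210.2  242.36] [345.2  360.28]
-6 23 [209.24 244.12] [346.12 363.36]
-6 25 [208.26 245.94] [347.07 366.52]
-6 27 [207.24 247.81] [348.04 369.77]
-4 21 [209.92 238.01] [345.48 356.92]
-4 23 [208.95 239.72] [346.41 359.97]
-4 25 [207.95 241.48] [347.36 363.1 ]
-4 27 [206.93 243.29] [348.34 366.31]
-2 21 [209.63 233.63] [345.76 353.54]
-2 23 [208.65 235.28] [346.7  356.55]
-2 25 [207.65 236.97] [347.66 359.65]
-2 27 [206.62 238.72] [348.64 362.83]
0 21 [209.34 229.2 ] [346.04 350.13]
0 23 [208.35 230.79] [346.99 353.11]
0 25 [207.34 232.43] [347.95 356.17]
0 27 [206.3  234.12] [348.95 359.32]
```

View pics/w8c.png

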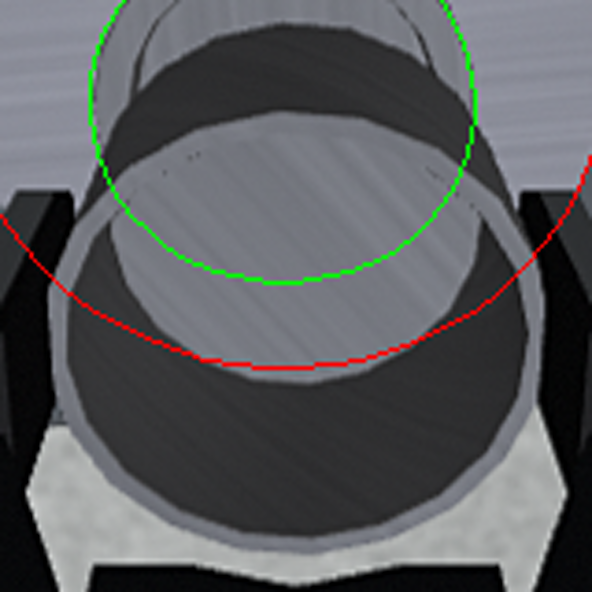

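Request:
play_rows:
  deltas:
    - [[0.01, -0.002, -0.002, 0, 0, 0], [0.015, 0, 0, 0, 0, 0], [0, 0, 0, 0, 0, 0], [0, 0, 0, 0, 0, 0]]

```text
time_s: 10.35
eef_pos: [548.2, -343.3, 93.0]
tool_rot: [-0.707, -0.0, 0.707, 0.0]
ft_force: [-0.4, 0.6, -1.5]
grip_width: 59.3
```

Request:
play_rows:
  deltas:
    - [[0.004, 0, 0, 0, 0, 0], [0.003, 0, 0, 0, 0, 0], [0, 0, 0, 0, 0, 0]]

```text
time_s: 10.72
eef_pos: [548.1, -343.3, 86.0]
tool_rot: [-0.707, -0.0, 0.707, 0.0]
ft_force: [-0.1, -0.0, -1.8]
grip_width: 59.6
```

Run:
```python
from h import *
np.set_printoptions(precision=2,suppress=True)
s=ctrl.sense(); print(s["eef_pos"],s["ft_force"],s["ft_torque"])
overlay("side","s9.png",[(545,-344,58,62)],(230,80,370,200),4)
```

```text
[ 548.11 -343.25   85.97] [-0.1  -0.01 -1.8 ] [-0.01  0.02  0.03]
```

View pics/s9.png

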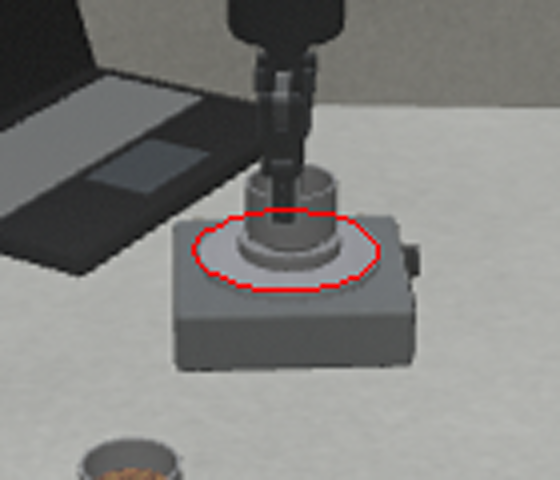

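Request:
play_rows:
  deltas:
    - [[0.0015, 0, 0, 0, 0, 0], [0.0015, 0, 0, 0, 0, 0], [0, 0, 0, 0, 0, 0]]

```text
time_s: 11.15
eef_pos: [548.2, -343.3, 83.1]
tool_rot: [-0.707, -0.0, 0.707, 0.0]
ft_force: [0.2, 0.5, -2.0]
grip_width: 59.6
```

Request:
play_rows:
  deltas:
    - [[0.001, 0, 0, 0, 0, 0], [0.001, 0, 0, 0, 0, 0], [0, 0, 0, 0, 0, 0]]

```text
time_s: 11.52
eef_pos: [548.4, -343.5, 82.5]
tool_rot: [-0.707, 0.0, 0.707, -0.0]
ft_force: [-3.4, 1.8, 6.1]
grip_width: 59.5
```

Request:
play_rows:
  deltas:
    - [[0, 0, 0, 0, 0, 0], [0, 0, 0, 0, 0, 0], [0, 0, 0, 0, 0, 0], [0, 0, 0, 0, 0, 0]]
  claw: -1

```text
time_s: 12.02
eef_pos: [548.3, -343.4, 81.2]
tool_rot: [0.707, -0.0, -0.707, -0.0]
ft_force: [0.4, 0.8, 0.0]
grip_width: 85.6
```

Request:
play_rows:
  deltas:
    - [[-0.03, 0, 0, 0, 0, 0], [-0.05, 0, 0, 0, 0, 0], [-0.05, 0, 0.0, 0, 0, 0], [0, 0, 0, 0, 0, 0], [0, 0, 0, 0, 0, 0]]

```text
time_s: 12.65
eef_pos: [548.0, -343.1, 210.6]
tool_rot: [-0.707, -0.0, 0.707, 0.0]
ft_force: [0.1, 0.3, -0.2]
grip_width: 85.6
```

Run:
```python
from h import *
np.set_printoptions(precision=2,suppress=True)
s=ctrl.sense(); print(s["eef_pos"],s["ft_force"],s["grip_width"])
overlay("wrist","w10.png",[(545,-344,58,62),(545,-344,106,31)])
overlay("side","s10.png",[],(230,80,370,200),4)
```

```text
[ 547.99 -343.11  210.64] [ 0.13  0.28 -0.23] 85.60861972063107
```

View pics/w10.png

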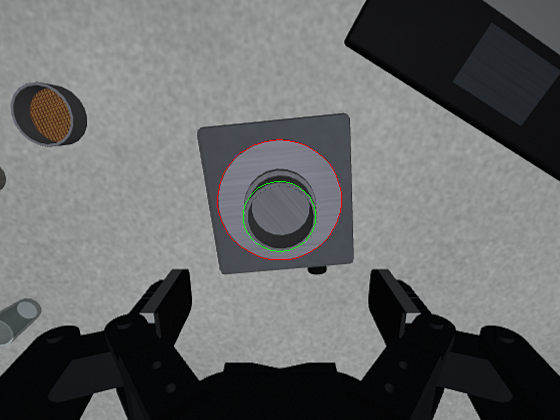

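View pics/s10.png

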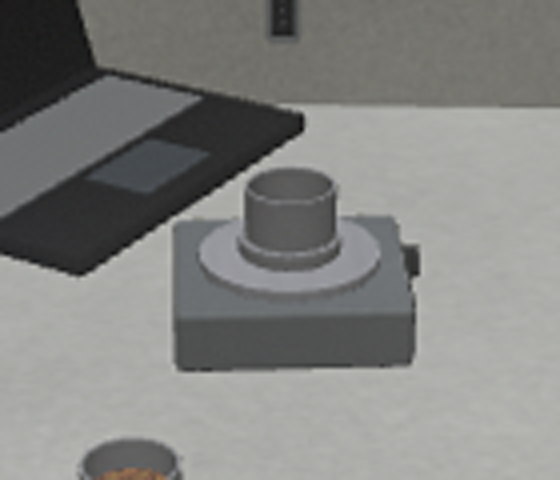

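Request:
play_rows:
  deltas:
    - [[0, -0.035, -0.012, 0, 0, 0], [0, -0.055, -0.02, 0, 0, 0], [0, -0.055, -0.02, 0, 0, 0], [0, -0.055, -0.02, 0, 0, 0], [0, -0.039, -0.01, 0, 0, 0]]

```text
time_s: 13.38
eef_pos: [630.0, -101.7, 209.2]
tool_rot: [-0.706, -0.001, 0.708, -0.0]
ft_force: [0.1, -0.4, 0.2]
grip_width: 85.0
```

Request:
play_rows:
  deltas:
    - [[0.03, 0, 0, 0, 0, 0], [0.05, 0, 0, 0, 0, 0], [0.03, 0, 0, 0, 0, 0], [0, 0, 0, 0, 0, 0], [0, 0, 0, 0, 0, 0]]

```text
time_s: 14.0
eef_pos: [630.8, -104.6, 102.0]
tool_rot: [0.707, -0.0, -0.707, 0.0]
ft_force: [0.1, 0.5, 0.7]
grip_width: 85.8
```

Run:
```python
from h import *
np.set_printoptions(precision=2,suppress=True)
s=ctrl.sense(); print(s["eef_pos"],s["joint_vel"])
overlay("wrist","w11.png",[(630,-104.5,32,31)]); print(locate("wrist","fine"))
```

```text
[ 630.81 -104.62  102.03] [ 0.   -0.02 -0.02  0.   -0.    0.  ]
(array([ 630.73, -105.21]), 0.82, 5426.5, 5524.17148565338)
```

View pics/w11.png

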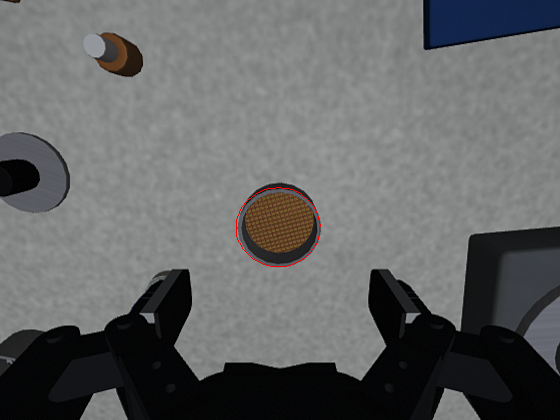

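Request:
play_rows:
  deltas:
    - [[0.045, 0, 0, 0, 0, 0], [0.04, 0, 0, 0, 0, 0], [0.008, 0, 0, 0, 0, 0], [0, 0, 0, 0, 0, 0]]

```text
time_s: 14.6
eef_pos: [631.3, -104.7, 9.6]
tool_rot: [0.708, -0.0, -0.707, 0.0]
ft_force: [-0.2, -0.6, 0.2]
grip_width: 85.0
```

Request:
play_rows:
  deltas:
    - [[0, 0, 0, 0, 0, 0], [0, 0, 0, 0, 0, 0], [0, 0, 0, 0, 0, 0], [0, 0, 0, 0, 0, 0], [0, 0, 0, 0, 0, 0]]
  claw: 1

```text
time_s: 15.22
eef_pos: [632.4, -105.1, 11.5]
tool_rot: [0.709, -0.001, -0.706, 0.001]
ft_force: [-0.3, 1.1, 6.6]
grip_width: 61.1
```

Request:
play_rows:
  deltas:
    - [[-0.03, 0, 0, 0, 0, 0], [-0.05, 0, 0, 0, 0, 0], [-0.05, 0, 0, 0, 0, 0], [-0.05, 0, 0, 0, 0, 0], [-0.01, 0, 0, 0, 0, 0]]

```text
time_s: 15.85
eef_pos: [632.9, -105.2, 204.6]
tool_rot: [0.711, -0.001, -0.704, 0.001]
ft_force: [0.9, -0.6, -1.4]
grip_width: 60.6
```

Run:
```python
from h import *
np.set_printoptions(precision=2,suppress=True)
s=ctrl.sense(); print(s["eef_pos"],s["ft_force"],s["grip_width"]);x,y,z=s["eef_pos"]
overlay("wrist","w12.png",[(x-.5,y-0.5,z+24,31)])
```

```text
[ 632.87 -105.19  204.63] [ 0.86 -0.59 -1.39] 60.63003092843154
```

View pics/w12.png

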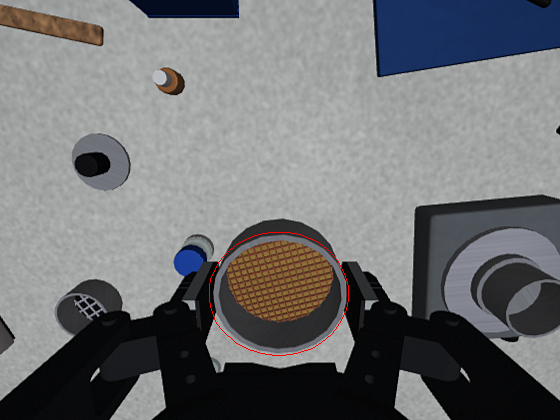

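Request:
play_rows:
  deltas:
    - [[0, 0.034, 0.012, 0, 0, 0], [0, 0.055, 0.02, 0, 0, 0], [0, 0.055, 0.02, 0, 0, 0], [0, 0.055, 0.02, 0, 0, 0], [0, 0.04, 0.014, 0, 0, 0]]

```text
time_s: 16.52
eef_pos: [542.4, -344.9, 196.2]
tool_rot: [-0.706, -0.0, 0.708, 0.001]
ft_force: [0.1, -0.8, -1.1]
grip_width: 61.0
```

Request:
play_rows:
  deltas:
    - [[0.02, 0, 0, 0, 0, 0], [0.03, 0, 0, 0, 0, 0], [0.01, 0, 0, 0, 0, 0], [0, 0, 0, 0, 0, 0], [0, 0, 0, 0, 0, 0]]

```text
time_s: 17.15
eef_pos: [545.0, -343.3, 139.3]
tool_rot: [0.708, -0.0, -0.707, 0.001]
ft_force: [0.2, 0.1, -1.0]
grip_width: 60.5
```

Run:
```python
from h import *
np.set_printoptions(precision=3,suppress=True)
s=ctrl.sense(); print(s["eef_pos"],s["ft_force"],s["joint_vel"],Rn.from_quat(s["tool_rot"]).as_matrix()[:,0])
overlay("wrist","w13.png",[(545,-344,58,62),(545,-344,106,31)])
overlay("side","s13.png",[],(230,60,370,180),4)
```

```text
[ 545.026 -343.337  139.329] [ 0.249  0.143 -1.028] [-0.004 -0.01  -0.009 -0.    -0.001 -0.002] [ 0.001 -0.001 -1.   ]
```

View pics/w13.png

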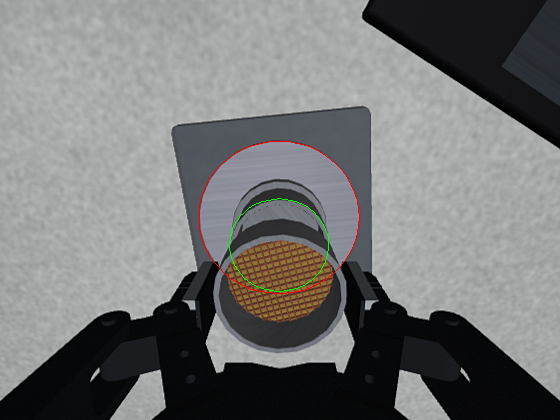

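View pics/s13.png

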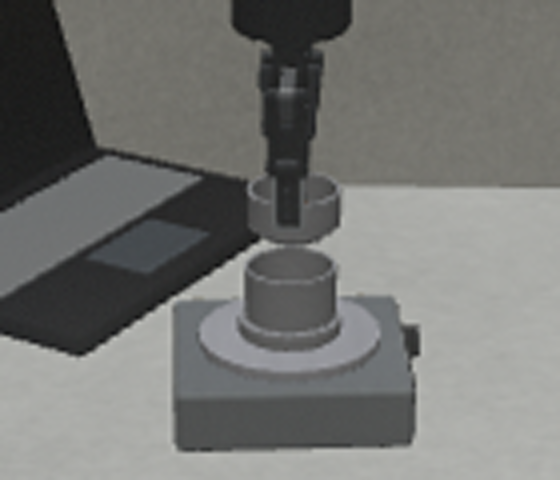

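Request:
play_rows:
  deltas:
    - [[0.008, 0.0005, -0.0025, 0, 0, 0], [0.008, 0, 0, 0, 0, 0], [0.008, 0, 0, 0, 0, 0], [0, 0, 0, 0, 0, 0]]

```text
time_s: 17.75
eef_pos: [546.1, -343.3, 112.9]
tool_rot: [-0.706, -0.0, 0.708, 0.001]
ft_force: [-0.0, 0.0, -1.8]
grip_width: 60.8
```

Request:
play_rows:
  deltas:
    - [[0.002, 0, 0, 0, 0, 0], [0.002, 0, 0, 0, 0, 0], [0, 0, 0, 0, 0, 0]]

```text
time_s: 18.12
eef_pos: [546.8, -343.8, 110.3]
tool_rot: [-0.707, 0.0, 0.707, 0.0]
ft_force: [0.5, -0.2, -0.5]
grip_width: 61.0
```

Run:
```python
from h import *
np.set_printoptions(precision=3,suppress=True)
s=ctrl.sense(); print(s["eef_pos"],s["ft_force"])
overlay("side","s14.png",[],(230,60,370,180),4)
```

```text
[ 546.773 -343.848  110.275] [ 0.478 -0.219 -0.516]
```

View pics/s14.png

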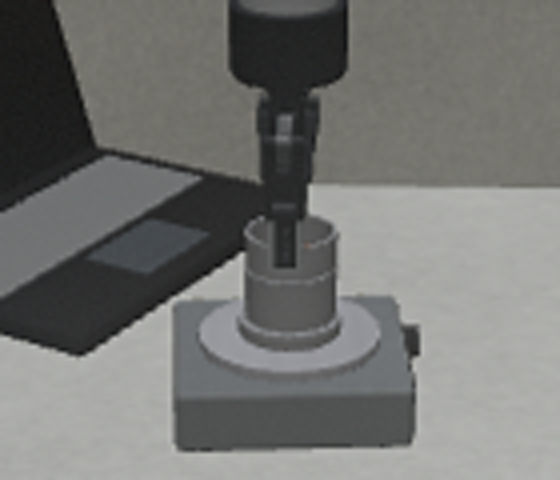

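Fine sieve is nearly home on the pan (x 245–339 vs pan 245–336). Press to contact.

Request:
play_rows:
  deltas:
    - [[0.0015, 0, 0, 0, 0, 0], [0.001, 0, 0, 0, 0, 0], [0, 0, 0, 0, 0, 0]]

```text
time_s: 18.55
eef_pos: [547.0, -344.1, 109.5]
tool_rot: [0.707, -0.0, -0.707, 0.0]
ft_force: [-3.6, 1.9, 7.4]
grip_width: 60.7
```

Request:
play_rows:
  deltas:
    - [[0, 0, 0, 0, 0, 0], [0, 0, 0, 0, 0, 0], [0, 0, 0, 0, 0, 0], [0, 0, 0, 0, 0, 0]]
  claw: -1

```text
time_s: 19.05
eef_pos: [546.7, -343.8, 107.6]
tool_rot: [-0.707, 0.0, 0.707, 0.0]
ft_force: [-0.4, -0.2, 0.6]
grip_width: 85.4
```

Request:
play_rows:
  deltas:
    - [[-0.03, 0, 0, 0, 0, 0], [-0.04, 0, 0, 0, 0, 0], [-0.05, 0, 0.0, 0, 0, 0], [0, 0, 0, 0, 0, 0], [0, 0, 0, 0, 0, 0]]

```text
time_s: 19.68
eef_pos: [546.5, -343.6, 227.2]
tool_rot: [-0.707, -0.0, 0.707, 0.0]
ft_force: [1.1, 0.6, -0.3]
grip_width: 85.0
```

Run:
```python
from h import *
np.set_printoptions(precision=2,suppress=True)
s=ctrl.sense(); print(s["eef_pos"],s["ft_force"],s["grip_width"])
overlay("wrist","w15.png",[(545,-344,58,62),(545,-344,130,31)])
overlay("side","s15.png",[],(230,60,370,180),4)
```

```text
[ 546.52 -343.62  227.18] [ 1.13  0.59 -0.33] 85.02993281447296
```

View pics/w15.png

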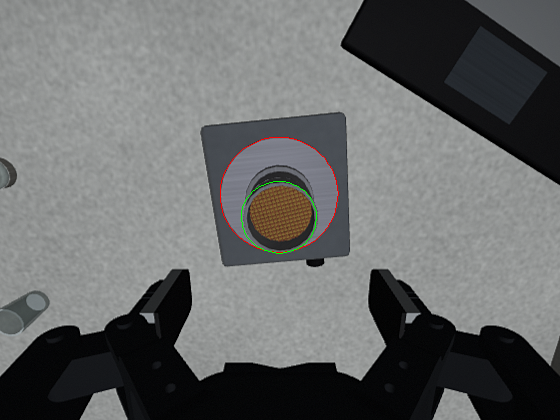

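View pics/s15.png

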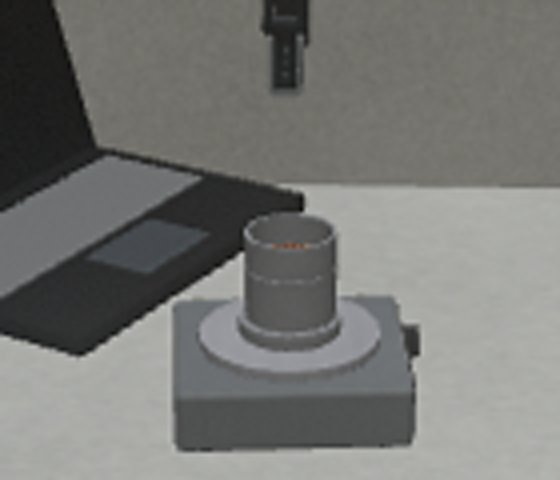

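Request:
play_rows:
  deltas:
    - [[0, -0.04, 0.004, 0, 0, 0], [0, -0.058, 0.006, 0, 0, 0], [0, -0.058, 0.006, 0, 0, 0], [0, -0.058, 0.006, 0, 0, 0], [0, -0.058, 0.006, 0, 0, 0]]

```text
time_s: 20.4
eef_pos: [517.6, -69.9, 226.1]
tool_rot: [-0.706, -0.0, 0.708, 0.001]
ft_force: [2.0, 0.2, -0.9]
grip_width: 85.5
```

Request:
play_rows:
  deltas:
    - [[0, -0.058, 0.006, 0, 0, 0], [0, -0.058, 0.006, 0, 0, 0], [0, -0.05, 0.006, 0, 0, 0], [0, -0.03, 0.006, 0, 0, 0], [0, 0, 0, 0, 0, 0]]

```text
time_s: 21.02
eef_pos: [493.6, 125.7, 226.2]
tool_rot: [-0.706, -0.001, 0.708, -0.001]
ft_force: [0.1, -0.3, 0.2]
grip_width: 85.2
```

Request:
play_rows:
  deltas:
    - [[0.04, 0, 0, 0, 0, 0], [0.05, 0, 0, 0, 0, 0], [0.03, 0, 0, 0, 0, 0], [0, 0, 0, 0, 0, 0], [0, 0, 0, 0, 0, 0]]

```text
time_s: 21.65
eef_pos: [495.8, 123.6, 108.8]
tool_rot: [0.708, -0.0, -0.707, -0.0]
ft_force: [0.5, 0.4, -0.2]
grip_width: 85.4
```

Run:
```python
from h import *
np.set_printoptions(precision=2,suppress=True)
s=ctrl.sense(); print(s["eef_pos"],s["joint_vel"],s["qpos"])
overlay("wrist","w16.png",[(494.6,124,42,31)]); print(locate("wrist","coarse"))
```

```text
[495.82 123.55 108.83] [ 0.01 -0.02 -0.02 -0.   -0.    0.  ] [ 0.02  0.07  2.   -0.    1.07  1.59]
(array([494.98, 123.86]), 0.57, 5704.0, 5811.104444000288)
```

View pics/w16.png

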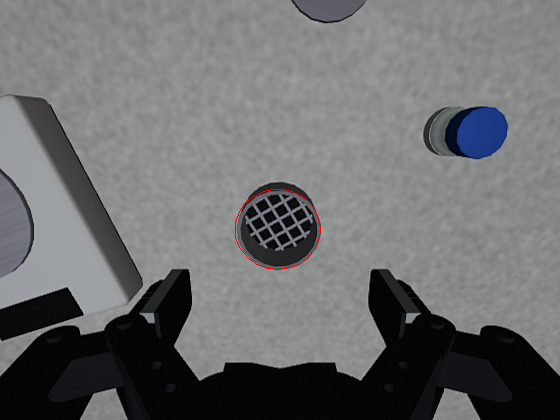

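Request:
play_rows:
  deltas:
    - [[0.045, 0, 0, 0, 0, 0], [0.04, 0, 0.0005, 0, 0, 0], [0.005, 0, 0, 0, 0, 0], [0, 0, 0, 0, 0, 0]]

```text
time_s: 22.25
eef_pos: [495.7, 124.2, 19.3]
tool_rot: [0.708, -0.0, -0.706, -0.0]
ft_force: [0.1, -0.1, 0.0]
grip_width: 85.4
```

Request:
play_rows:
  deltas:
    - [[0, 0, 0, 0, 0, 0], [0, 0, 0, 0, 0, 0], [0, 0, 0, 0, 0, 0], [0, 0, 0, 0, 0, 0], [0, 0, 0, 0, 0, 0]]
  claw: 1

```text
time_s: 22.88
eef_pos: [496.1, 124.3, 20.4]
tool_rot: [0.708, 0.0, -0.706, 0.0]
ft_force: [-3.7, -0.3, 9.1]
grip_width: 60.8
```

Request:
play_rows:
  deltas:
    - [[-0.03, 0, 0, 0, 0, 0], [-0.05, 0, 0, 0, 0, 0], [-0.055, 0, 0, 0, 0, 0], [-0.055, 0, 0, 0, 0, 0], [-0.02, 0, 0, 0, 0, 0]]

```text
time_s: 23.5
eef_pos: [496.3, 124.3, 233.3]
tool_rot: [0.71, 0.0, -0.704, -0.0]
ft_force: [0.4, -0.2, -1.9]
grip_width: 60.7
```

Run:
```python
from h import *
np.set_printoptions(precision=2,suppress=True)
s=ctrl.sense(); print(s["eef_pos"],s["ft_force"],s["grip_width"]);x,y,z=s["eef_pos"]
overlay("wrist","w17.png",[])
```

```text
[496.26 124.26 233.28] [ 0.38 -0.18 -1.87] 60.710254651517964
```

View pics/w17.png

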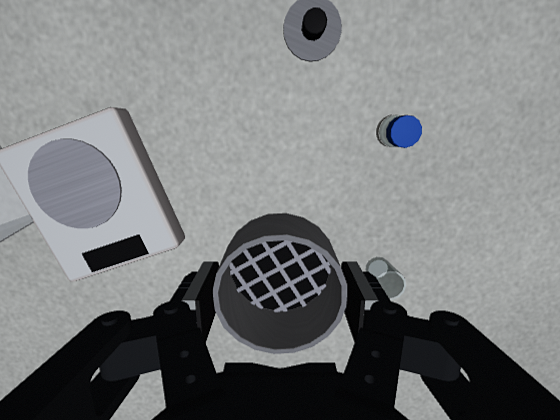

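Request:
play_rows:
  deltas:
    - [[0, 0.03, -0.004, 0, 0, 0], [0, 0.05, -0.005, 0, 0, 0], [0, 0.055, -0.006, 0, 0, 0], [0, 0.055, -0.006, 0, 0, 0], [0, 0.055, -0.006, 0, 0, 0]]

```text
time_s: 24.18
eef_pos: [521.0, -122.5, 227.5]
tool_rot: [0.707, -0.0, -0.707, -0.0]
ft_force: [0.1, 0.7, -1.4]
grip_width: 60.5
```

Request:
play_rows:
  deltas:
    - [[0, 0.055, -0.006, 0, 0, 0], [0, 0.055, -0.006, 0, 0, 0], [0, 0.055, -0.006, 0, 0, 0], [0, 0.04, -0.005, 0, 0, 0], [0, 0.018, 0, 0, 0, 0]]

```text
time_s: 24.8
eef_pos: [543.8, -345.6, 227.0]
tool_rot: [-0.707, 0.0, 0.707, 0.001]
ft_force: [0.6, 0.2, -1.4]
grip_width: 60.4
```

Request:
play_rows:
  deltas:
    - [[0.02, 0, 0, 0, 0, 0], [0.02, 0, 0, 0, 0, 0], [0.015, 0, 0, 0, 0, 0], [0, 0, 0, 0, 0, 0], [0, 0, 0, 0, 0, 0]]

```text
time_s: 25.42
eef_pos: [544.7, -343.7, 173.4]
tool_rot: [0.707, -0.0, -0.707, 0.0]
ft_force: [1.0, 0.2, -0.9]
grip_width: 60.6
```

Run:
```python
from h import *
np.set_printoptions(precision=3,suppress=True)
s=ctrl.sense(); print(s["eef_pos"],s["ft_force"],s["joint_vel"],Rn.from_quat(s["tool_rot"]).as_matrix()[:,0])
overlay("wrist","w18.png",[(545,-344,58,62),(545,-344,130,31)])
overlay("side","s18.png",[],(230,40,370,160),4)
```

```text
[ 544.7   -343.693  173.354] [ 1.025  0.222 -0.866] [-0.005 -0.01  -0.015 -0.     0.001 -0.001] [ 0.001 -0.001 -1.   ]
```

View pics/w18.png

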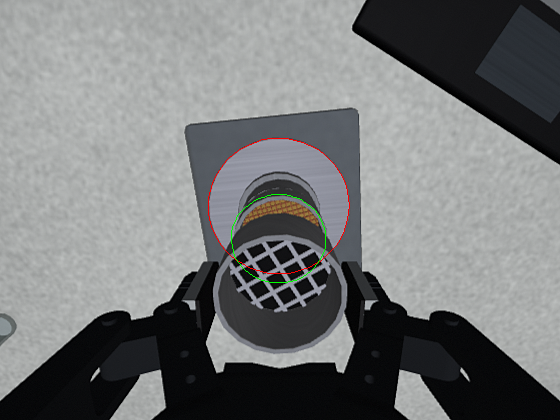

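View pics/s18.png

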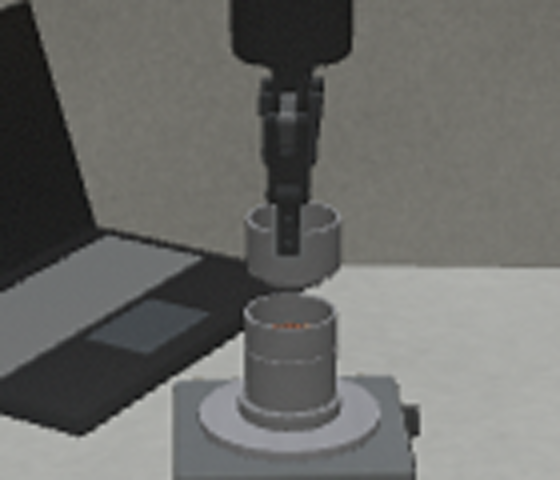

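Request:
play_rows:
  deltas:
    - [[0.009, 0.0003, -0.0017, 0, 0, 0], [0.009, 0, 0, 0, 0, 0], [0.009, 0, 0, 0, 0, 0], [0, 0, 0, 0, 0, 0], [0, 0, 0, 0, 0, 0]]

```text
time_s: 26.15
eef_pos: [546.1, -344.2, 145.9]
tool_rot: [0.707, -0.0, -0.707, -0.0]
ft_force: [-0.0, -0.2, -1.9]
grip_width: 60.8
```

Request:
play_rows:
  deltas:
    - [[0.002, 0, 0, 0, 0, 0], [0.001, 0, 0, 0, 0, 0], [0, 0, 0, 0, 0, 0]]

```text
time_s: 26.52
eef_pos: [546.0, -344.2, 142.8]
tool_rot: [-0.707, 0.0, 0.707, 0.0]
ft_force: [0.5, -1.1, -2.6]
grip_width: 60.8
```

Run:
```python
from h import *
np.set_printoptions(precision=3,suppress=True)
s=ctrl.sense(); print(s["eef_pos"],s["ft_force"])
overlay("side","s19.png",[],(230,40,370,160),4)
```

```text
[ 545.963 -344.155  142.789] [ 0.456 -1.147 -2.645]
```

View pics/s19.png

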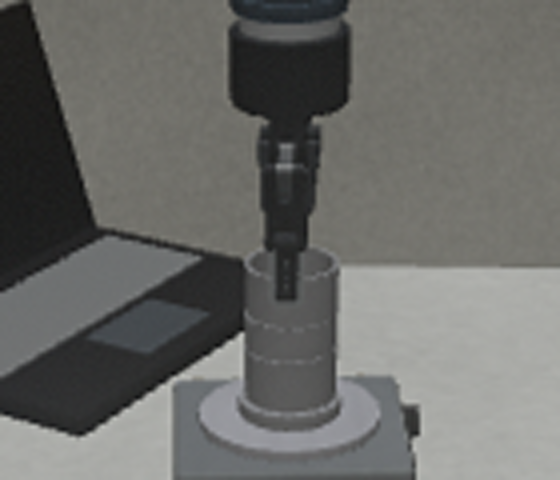

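Request:
play_rows:
  deltas:
    - [[0.001, 0, 0, 0, 0, 0], [0.0005, 0, 0, 0, 0, 0], [0, 0, 0, 0, 0, 0]]

```text
time_s: 26.95
eef_pos: [546.3, -344.3, 142.5]
tool_rot: [0.707, -0.0, -0.707, 0.0]
ft_force: [-2.5, 2.0, 4.2]
grip_width: 60.5
```

Request:
play_rows:
  deltas:
    - [[0, 0, 0, 0, 0, 0], [0, 0, 0, 0, 0, 0], [0, 0, 0, 0, 0, 0], [0, 0, 0, 0, 0, 0]]
  claw: -1

```text
time_s: 27.45
eef_pos: [545.9, -344.2, 141.1]
tool_rot: [-0.707, 0.0, 0.707, 0.0]
ft_force: [-0.5, 0.6, -0.0]
grip_width: 85.4
```

Request:
play_rows:
  deltas:
    - [[-0.03, 0, 0, 0, 0, 0], [-0.04, 0, 0, 0, 0, 0], [-0.03, 0, 0, 0, 0, 0], [0, 0, 0, 0, 0, 0], [0, 0, 0, 0, 0, 0]]

```text
time_s: 28.08
eef_pos: [545.5, -343.7, 239.8]
tool_rot: [-0.707, -0.0, 0.708, 0.001]
ft_force: [0.1, 0.2, -1.2]
grip_width: 85.6
```

Run:
```python
from h import *
np.set_printoptions(precision=2,suppress=True)
s=ctrl.sense(); print(s["eef_pos"],s["ft_force"],s["grip_width"])
overlay("wrist","w20.png",[(545,-344,58,62),(545,-344,164,31)])
overlay("side","s20.png",[],(230,40,370,160),4)
```

```text
[ 545.49 -343.73  239.8 ] [ 0.09  0.19 -1.23] 85.57659354443037
```

View pics/w20.png

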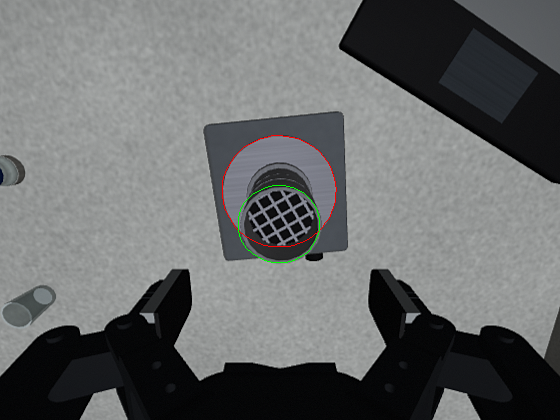

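View pics/s20.png

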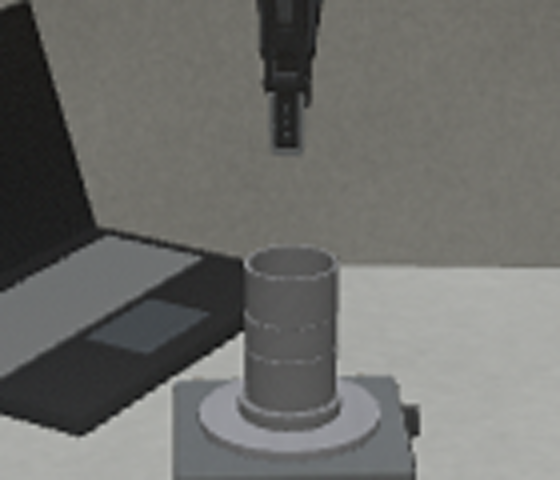

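Request:
play_rows:
  deltas:
    - [[0, -0.035, -0.01, 0, 0, 0], [0, -0.055, -0.016, 0, 0, 0], [0, -0.055, -0.016, 0, 0, 0], [0, -0.055, -0.016, 0, 0, 0], [0, -0.055, -0.016, 0, 0, 0]]

```text
time_s: 28.8
eef_pos: [619.7, -87.2, 239.7]
tool_rot: [-0.706, -0.0, 0.708, 0.0]
ft_force: [0.2, -0.9, -0.1]
grip_width: 85.4
```

Request:
play_rows:
  deltas:
    - [[0, -0.055, -0.016, 0, 0, 0], [0, -0.055, -0.016, 0, 0, 0], [0, -0.045, -0.014, 0, 0, 0], [0, -0.02, 0, 0, 0, 0], [0, 0, 0, 0, 0, 0]]

```text
time_s: 29.42
eef_pos: [665.4, 86.5, 240.0]
tool_rot: [-0.706, -0.0, 0.708, -0.001]
ft_force: [-0.5, -0.4, 0.6]
grip_width: 85.7
```

Request:
play_rows:
  deltas:
    - [[0.04, 0, 0, 0, 0, 0], [0.05, 0, 0, 0, 0, 0], [0.03, 0, 0, 0, 0, 0], [0, 0, 0, 0, 0, 0], [0, 0, 0, 0, 0, 0]]

```text
time_s: 30.05
eef_pos: [667.0, 84.6, 123.0]
tool_rot: [0.708, -0.001, -0.706, -0.0]
ft_force: [0.4, 0.9, 0.3]
grip_width: 85.3
```

Run:
```python
from h import *
np.set_printoptions(precision=2,suppress=True)
s=ctrl.sense(); print(s["eef_pos"],s["joint_vel"])
overlay("wrist","w21.png",[(669.2,89.7,13,31),(669.2,89.7,39,12)]); print(locate("wrist","lid"))
```

```text
[667.05  84.62 123.04] [ 0.01 -0.01 -0.02  0.   -0.    0.  ]
(array([668.61,  89.56]), 0.85, 3826.0, 3904.8901183849666)
```

View pics/w21.png

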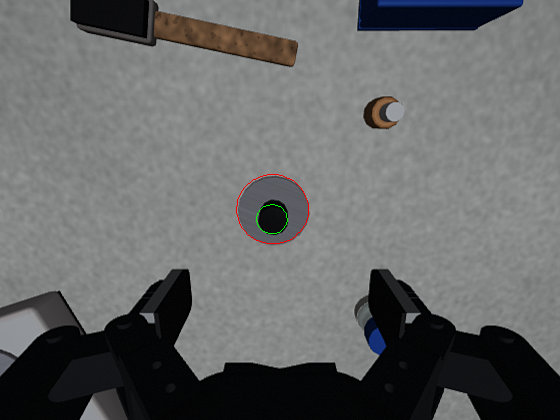

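Request:
play_rows:
  deltas:
    - [[0.04, -0.005, -0.0023, 0, 0, 0], [0.04, 0, 0, 0, 0, 0], [0.025, 0, 0, 0, 0, 0], [0, 0, 0, 0, 0, 0], [0, 0, 0, 0, 0, 0]]

```text
time_s: 30.78
eef_pos: [670.1, 90.7, 18.7]
tool_rot: [0.708, -0.0, -0.706, -0.0]
ft_force: [-0.5, -0.2, 0.7]
grip_width: 85.2
```

Run:
```python
from h import *
np.set_printoptions(precision=2,suppress=True)
s=ctrl.sense(); print(s["time_s"],s["eef_pos"],s["ft_force"],Rn.from_quat(s["tool_rot"]).as_matrix()[:,0])
overlay("wrist","w22.png",[(669,89.6,39,12)])
```

```text
30.775 [670.08  90.7   18.71] [-0.46 -0.17  0.75] [ 0. -0. -1.]
```

View pics/w22.png

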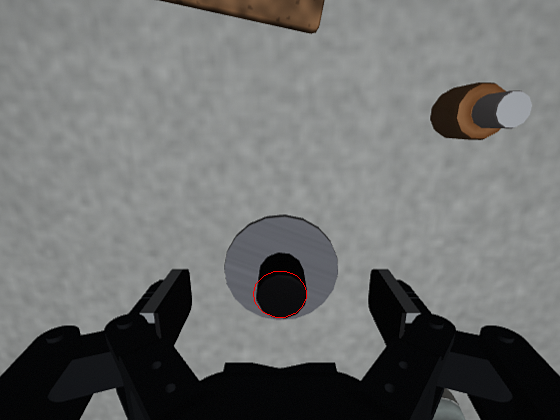

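Knob at (281,293) is centred between the fingers. Close.

Request:
play_rows:
  deltas:
    - [[0, 0, 0, 0, 0, 0], [0, 0, 0, 0, 0, 0], [0, 0, 0, 0, 0, 0], [0, 0, 0, 0, 0, 0], [0, 0, 0, 0, 0, 0]]
  claw: 1

```text
time_s: 31.45
eef_pos: [668.7, 90.9, 16.7]
tool_rot: [0.707, -0.0, -0.707, -0.0]
ft_force: [0.1, 0.9, 2.5]
grip_width: 22.6
```

Request:
play_rows:
  deltas:
    - [[0, 0, 0, 0, 0, 0], [0, 0, 0, 0, 0, 0], [0, 0, 0, 0, 0, 0]]

```text
time_s: 31.82
eef_pos: [668.7, 90.9, 16.7]
tool_rot: [0.707, -0.0, -0.707, -0.0]
ft_force: [0.1, -0.0, 3.6]
grip_width: 22.6
```

Request:
play_rows:
  deltas:
    - [[-0.03, 0, 0, 0, 0, 0], [-0.055, 0, 0, 0, 0, 0], [-0.055, 0, 0, 0, 0, 0], [-0.055, 0, 0, 0, 0, 0], [-0.04, 0, 0, 0, 0, 0]]

```text
time_s: 32.45
eef_pos: [668.3, 90.7, 253.1]
tool_rot: [0.707, -0.0, -0.707, -0.0]
ft_force: [1.1, 0.2, -0.9]
grip_width: 22.1
```

Run:
```python
from h import *
np.set_printoptions(precision=2,suppress=True)
s=ctrl.sense(); print(s["time_s"],s["eef_pos"],s["ft_force"],s["grip_width"])
overlay("wrist","w23.png",[])
```

```text
32.45 [668.32  90.72 253.13] [ 1.06  0.21 -0.87] 22.14974998379859
```

View pics/w23.png

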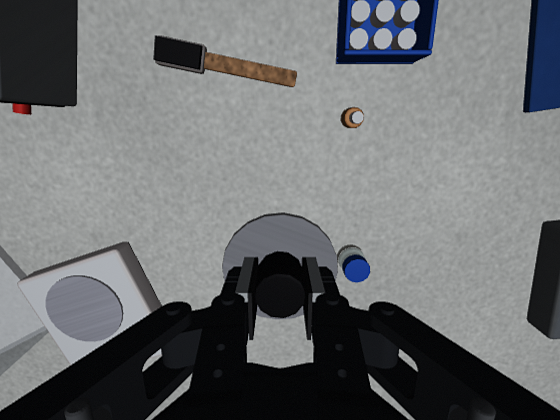

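Request:
play_rows:
  deltas:
    - [[0, 0.03, 0.009, 0, 0, 0], [0, 0.05, 0.014, 0, 0, 0], [0, 0.055, 0.016, 0, 0, 0], [0, 0.055, 0.016, 0, 0, 0], [0, 0.055, 0.016, 0, 0, 0]]

```text
time_s: 33.12
eef_pos: [595.9, -155.6, 249.5]
tool_rot: [-0.706, -0.0, 0.708, 0.0]
ft_force: [0.5, 0.3, -0.8]
grip_width: 22.3
```

Request:
play_rows:
  deltas:
    - [[0, 0.055, 0.016, 0, 0, 0], [0, 0.055, 0.016, 0, 0, 0], [0, 0.045, 0.012, 0, 0, 0], [0, 0.03, 0.006, 0, 0, 0], [0, 0, 0, 0, 0, 0]]

```text
time_s: 33.75
eef_pos: [545.9, -340.8, 249.4]
tool_rot: [-0.706, 0.001, 0.708, 0.002]
ft_force: [-0.7, -0.3, -1.2]
grip_width: 22.6
```

Request:
play_rows:
  deltas:
    - [[0.02, 0, 0, 0, 0, 0], [0.02, 0, 0, 0, 0, 0], [0.01, 0, 0, 0, 0, 0], [0, 0, 0, 0, 0, 0], [0, 0, 0, 0, 0, 0]]

```text
time_s: 34.38
eef_pos: [547.7, -339.3, 202.0]
tool_rot: [0.707, -0.0, -0.707, 0.0]
ft_force: [0.9, -0.0, -0.8]
grip_width: 22.1
```

Run:
```python
from h import *
np.set_printoptions(precision=3,suppress=True)
s=ctrl.sense(); print(s["eef_pos"],s["ft_force"],s["joint_vel"],Rn.from_quat(s["tool_rot"]).as_matrix()[:,0])
overlay("side","s24.png",[],(230,20,370,140),4)
overlay("top","t24.png",[],(360,150,500,270),4)
```

```text
[ 547.73  -339.252  201.97 ] [ 0.901 -0.045 -0.848] [-0.003 -0.007 -0.01  -0.     0.001 -0.   ] [ 0.001 -0.001 -1.   ]
```

View pics/s24.png

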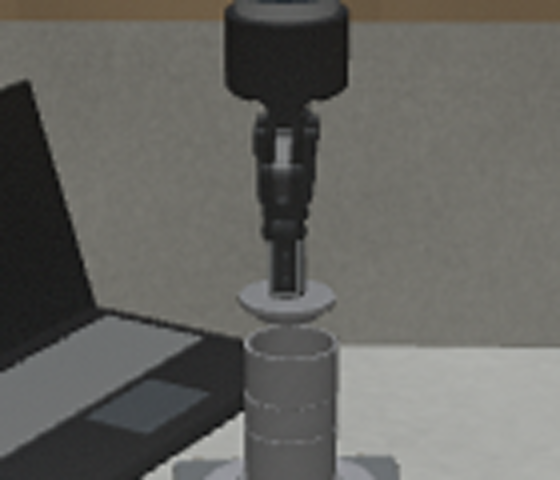

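Request:
play_rows:
  deltas:
    - [[0, 0.0045, 0.0025, 0, 0, 0], [0.009, 0, 0, 0, 0, 0], [0.008, 0, 0, 0, 0, 0], [0, 0, 0, 0, 0, 0], [0, 0, 0, 0, 0, 0]]

```text
time_s: 35.1
eef_pos: [544.8, -343.6, 184.2]
tool_rot: [-0.707, 0.0, 0.707, 0.0]
ft_force: [0.6, -0.0, -0.7]
grip_width: 22.5
```

Run:
```python
from h import *
np.set_printoptions(precision=3,suppress=True)
s=ctrl.sense(); print(s["eef_pos"],s["ft_force"])
overlay("side","s25.png",[],(230,20,370,140),4)
overlay("wrist","w25.png",[(545,-344,164,31)])
```

```text
[ 544.798 -343.643  184.161] [ 0.575 -0.026 -0.699]
```

View pics/s25.png

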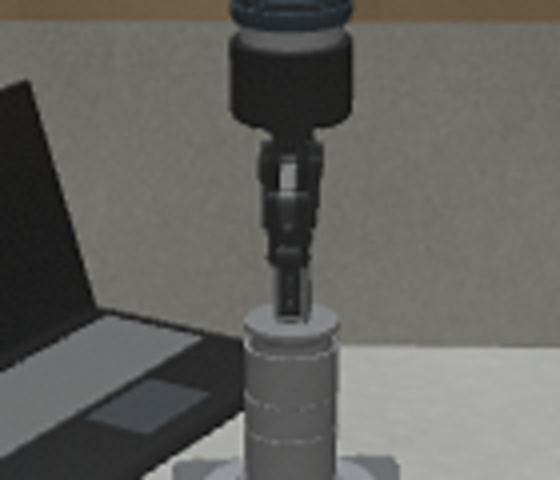

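View pics/w25.png

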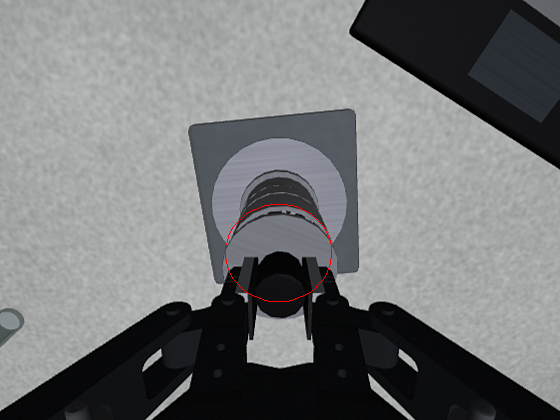

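Lid is centred over the stack; lower the last ~11 mm.

Request:
play_rows:
  deltas:
    - [[0.004, 0, 0, 0, 0, 0], [0.004, 0, 0, 0, 0, 0], [0.002, 0, 0, 0, 0, 0], [0, 0, 0, 0, 0, 0]]

```text
time_s: 35.7
eef_pos: [544.6, -343.5, 173.9]
tool_rot: [-0.707, -0.0, 0.707, 0.0]
ft_force: [-0.6, -0.7, -0.2]
grip_width: 22.1
```

Request:
play_rows:
  deltas:
    - [[0.001, 0, 0, 0, 0, 0], [0.001, 0, 0, 0, 0, 0], [0, 0, 0, 0, 0, 0]]

```text
time_s: 36.08
eef_pos: [544.9, -343.8, 172.7]
tool_rot: [0.707, -0.0, -0.707, 0.0]
ft_force: [-0.8, 0.7, 0.3]
grip_width: 22.1
```

Request:
play_rows:
  deltas:
    - [[0.0007, 0, 0, 0, 0, 0], [0, 0, 0, 0, 0, 0]]

```text
time_s: 36.33
eef_pos: [545.1, -343.8, 172.6]
tool_rot: [0.707, -0.0, -0.707, 0.0]
ft_force: [-2.4, 2.1, 5.7]
grip_width: 22.4
```

Run:
```python
from h import *
np.set_printoptions(precision=3,suppress=True)
s=ctrl.sense(); print(s["eef_pos"],s["ft_force"])
overlay("side","s26.png",[],(230,20,370,140),4)
```

```text
[ 545.054 -343.838  172.632] [-2.418  2.086  5.653]
```

View pics/s26.png

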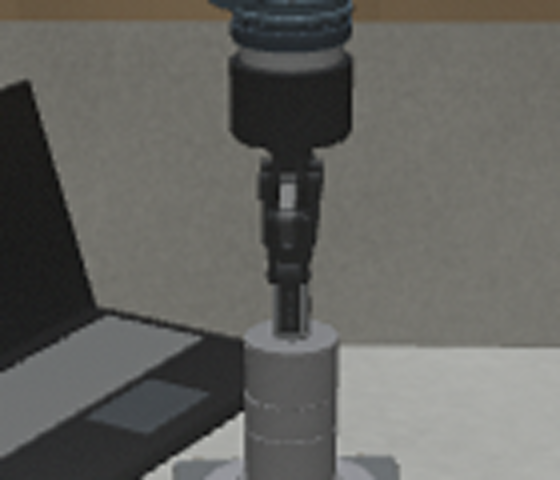

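Home. Release and retreat.

Request:
play_rows:
  deltas:
    - [[0, 0, 0, 0, 0, 0], [0, 0, 0, 0, 0, 0], [0, 0, 0, 0, 0, 0], [0, 0, 0, 0, 0, 0], [0, 0, 0, 0, 0, 0]]
  claw: -1

```text
time_s: 37.0
eef_pos: [544.8, -343.7, 171.5]
tool_rot: [-0.707, 0.0, 0.707, 0.0]
ft_force: [0.7, 0.0, -0.4]
grip_width: 85.6
```

Request:
play_rows:
  deltas:
    - [[-0.03, 0, 0, 0, 0, 0], [-0.04, 0, 0, 0, 0, 0], [-0.04, 0, 0, 0, 0, 0], [0, 0, 0, 0, 0, 0], [0, 0, 0, 0, 0, 0]]

```text
time_s: 37.62
eef_pos: [544.5, -343.4, 280.8]
tool_rot: [-0.707, -0.0, 0.707, 0.0]
ft_force: [0.4, -0.3, -0.4]
grip_width: 85.4
```

Run:
```python
from h import *
np.set_printoptions(precision=2,suppress=True)
s=ctrl.sense(); print(s["eef_pos"],s["ft_force"],s["grip_width"])
overlay("wrist","w27.png",[(545,-344,58,62),(545,-344,169,31),(545,-344,195,12)])
overlay("side","s27.png",[],(230,40,370,160),4)
for n in("jar","beaker","vial"): print(n,[(a["uv"],a["p"]) for a in ctrl.landmark_of(n,"side")[:1]])
```

```text
[ 544.53 -343.41  280.81] [ 0.4  -0.33 -0.38] 85.39474603132824
jar [([286.6, 228.7], 0.89)]
beaker [([364.2, 229.2], 0.78)]
vial [([205.3, 227.6], 0.46)]
```

View pics/w27.png

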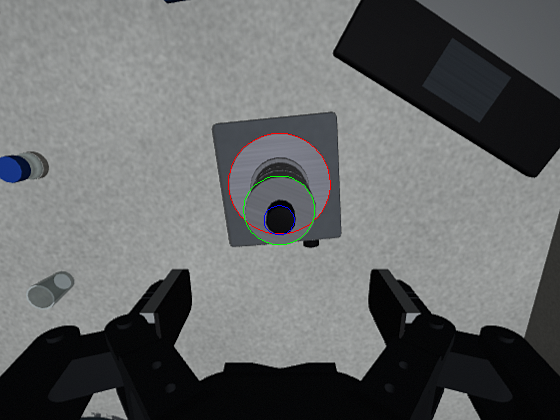

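View pics/s27.png

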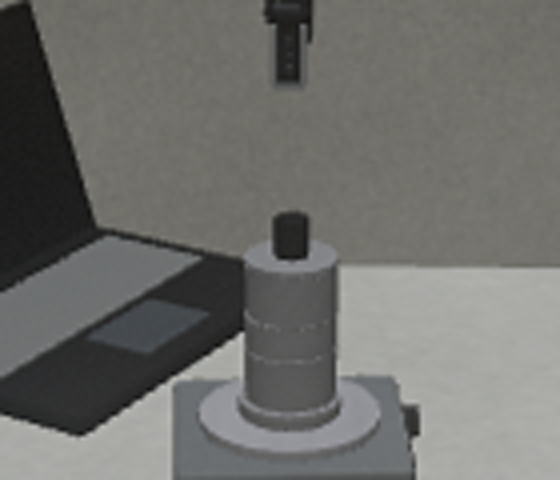

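The stack is straight and closed, with the lid at the predicted circles (280,210) and the gripper clear above.

```bash
python3 -c "
from station import ctrl
print(ctrl.finish_job(), ctrl.sense()['time_s'])"
```

```text
the job is handed in; nothing more can be done
the job is handed in; nothing more can be done
```

I built the stack on the shaker from the bottom up (pan, fine sieve, coarse sieve, lid) and handed the job in at about 38 s. The hand-in reported no verdict.

- **Seating:** each part was lowered until light contact (about 4–8 N up). Contact came at the expected seated height every time. From the TCP readings, all four agreed to within about 1 mm.
- **Final pictures:** the side view shows a straight, level stack with closed joints. In the wrist view the lid and knob match the circles predicted for a seated lid at (545, -344) mm. The gripper was open and about 85 mm clear of the knob.
- **Bystanders:** jar, beaker and vial are still standing. In the side camera, jar and beaker are within about 5 px of where they began. The vial has no reliable start reading from that camera and its last detection was weak (p 0.46), but its spot agrees with where it was first found. None of the moves came near it.
- **Balance:** I kept clear of it throughout. Its edge was about 70 mm from the nearest finger when I took the coarse sieve, and I felt no contact.
- **Disagreements:** the top and side cameras differed by about 3–4 mm on part positions. I used their average, checked it against the wrist camera, and corrected the remaining offset of up to 3 mm from the side view before each insertion.

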